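# Gang the sharpening stones on end in the lever jig

### The arm

A 7-joint arm with a two-finger parallel gripper is mounted at the origin on the work surface. World frame = base frame: x ahead of the robot, y to its left, z up, the work surface at z = 0. Lengths are in m, angles in rad, forces in N, time in s.
With the tool pointing down it reaches from about 0.425 to 0.925 m from the base axis. Payload 6.8 kg.
Tool frame: the origin (TCP) lies at the very end of the fingers, on their centre line; the grasp point (between the pads) lies 19 mm behind it; z points along the fingers, x is the direction in which the jaws open and shut, and the axes are right-handed (so a half turn about z gives the same grasp; the last joint's range is limited). The gripper opens to 85 mm and grips with 20 to 120 N. Pads are 22 mm wide; open, the fingers measure 114 mm over their backs; the gripper's body (76 mm by 85 mm) begins 54 mm behind the grasp point. The pads swing forward as they close: fully open they stand 13 mm farther back than shut.
Start: joints at [1.06, 0.477, 0.022, 1.555, -0.011, 1.109, -0.083], TCP at [0.265, -0.621, 0.231] pointing down, gripper open.
Joint ranges: [-2.96, 2.96], [-0.34, 2.1], [-1.41, 1.46], [0.24, 2.44], [-1.37, 4.51], [0.17, 1.92], [-2.96, 2.96]. Speed limits (rad/s): [2.39, 2.39, 3.14, 3.14, 3.14, 3.14, 3.14].

### API

Orientations are given as a unit quaternion [w, x, y, z].
In Python, from station import get_obs, read_camera, calibration, hand_in, recognise, outline_of, place_of gives the robot as it stands.
- The arm moves only by the tool move_arm, never from a script. Its argument "steps" is a list of rows, each an object with "fingers": the finger opening in mm, from 0 to 85.4; "translation": the shift along the world's x, y, z in mm, a list of three; "turn": the turn about the world's z in rad. In form: [{"fingers": fingers, "translation": [dx, dy, dz], "turn": turn}, ...]. A call has 1 to 10 rows; each row shifts and turns the commanded pose from where the row before left it; what a row does not reach is not made up. A row lasts 1/8 s, in which the tool goes at most 62.5 mm and 10.7 degrees, less where a joint would pass 70% of its speed; a pose out of reach is approached as far as the arm can. A call with a gripper value outside its range is refused whole. The fingers move at their own pace and stop on an object; "newtons" is the grip in N (left out, the last holds). Time passes only in rows, so rows that do not move let the fingers close. It gives the time, the measured TCP pose, the force and the opening at its end, in the units of the state.
- get_obs(): the state, without advancing time (a new reading comes with each control period).
- read_camera(name): name is "scene" or "top"; returns the picture (480x640x3 uint8, blue, green, red); there is no depth.
- calibration(name): a dict with "camera_matrix" (3x3 intrinsics, pixels), "k1" (the pictures are not rectified: a ray, as slopes to the right and down, at radius r is drawn at 1 + k1 r^2 times it, then the intrinsics apply), "rvec" (rotation vector, rad) and "tvec" (3), from world to camera coordinates, as OpenCV has them. Camera axes: x right, y down, z forward; pixel columns grow to the right and rows downward; lengths in m; the calibration is good to about 2 mm. A picture is of the moment at which its call begins. calibration takes no time and is no camera call.
- hand_in(): hands the job in, once; it reports no verdict.
Trained networks look in the newest picture that a camera, given by its name, has taken for a name from the list of things; names that differ only in an ending like _2 or _b are one class to them, and where a whole thing is asked for, a point or a joint stands for the part that bears it (a point fixed in the world has none). Each returns a list of dicts, best first, with "conf" (0 to 1); they miss things now and then, are a little off and sometimes report something else, mostly with a low value. They report only what shows in the picture. A call takes as long as a camera call. They do not tell look-alikes from the thing itself.
- recognise(camera, name): "xy" ([column, row] in pixels, amid what is visible of it).
- outline_of(camera, name): "mask" (480x640 bool, what is visible of it) and "xy" ([column, row] in pixels, amid what is visible of it).
- place_of(camera, name): "xy" ([column, row] in pixels: a listed point, or the origin of a listed thing).
The state is a dict: "t": time; "q": joint angles; "joint_vel": joint speeds; "joint_torque": joint torques, N m; "eef_pos": TCP position; "tool_rot": TCP orientation; "contact_force": force on the tool from outside, world axes, zero at the start; "torque": the same for the moment, N m; "gripper_width": opening from 0.0 (shut) to 1.0 (fully open).
Only numpy, scipy, OpenCV 4.12 (cv2) and the standard library are available. Lean on these libraries where they do the work, as an engineer would, in place of code of your own. Each camera call takes 0.05 s, during which the arm holds its last target.

### The job

Get the lever jig ready for truing the sharpening stones: take the padlock and the two bronze washers off its bed and put them in the tray, and stand every stone upright on its short thin end on the bed, between pusher and fence, broad face towards the fence and clear of one another. With all of them standing, pull the sprung lever all the way so that the pusher lines the stones up against the fence, then keep hold of it and ease it slowly back to rest, never letting it fly back. Finish with all stones still upright against the fence, and leave the hinge, file, screwdriver and brush where they are.

Things in the scene. Friction and masses are not known exactly. Their poses are not given: they have to be found in the camera images.
- jig: green lever jig, fixed to the cart. Origin on the cart top below the middle of the fence's front face; x points across the bed to the fence (away from the robot), y along the fence, z up. Bed 310 mm long (y), top 10 mm above the cart. A green housing at its +y end, 45 mm high, carries the lever
- fence (a point): middle of the foot of the fence's front face, at bed height; axes as the jig's. The fence is a steel wall along the far side of the bed, 310 mm long, 28 mm high above the bed, 18 mm thick. A stone standing flat against it has its centre at x = -11 mm, z = 55 mm in this frame
- pusher_face (a point): foot of the yellow pusher's face, mid-length, at bed height. The pusher is a wall along the bed's near side, 290 mm long, 12 mm thick, 28 mm high above the bed; it stands 88 mm from the fence when the lever is at rest and moves evenly to 24 mm from it at full stroke
- lever (a joint): turn of the sprung lever about its upright pivot: 0 at rest, 0.85 rad (stop) at full stroke; grows as the wooden grip is pulled towards the robot (anticlockwise seen from above). Spring pulls it back with about 2.5 N at the grip at rest to 9 N at full stroke, a few N more while pushing stones. Let go, it flies back
- lever_grip (a point): middle of the lever's upright wooden grip, a round post 22 mm thick, 110 mm from the pivot, 105 mm above the cart; the post runs from 60 to 146 mm above the cart, the steel lever arm's top is at 65 mm; at rest it lies at +y of the pivot in the jig frame
- lever_pivot (a point): point on the lever's upright pivot axis, at the same height as lever_grip
- stone0: sharpening stone, a plain flat slab 110 mm long (its x axis) x 55 mm wide (y) x 22 mm thick (z), about 0.28 kg; origin at its centre; starts lying flat on the cart top. Standing on end means x vertical (either end up), centre 55 mm above what it stands on. May be absent. Dark blue-grey
- stone1: sharpening stone, a plain flat slab 110 mm long (its x axis) x 55 mm wide (y) x 22 mm thick (z), about 0.28 kg; origin at its centre; starts lying flat on the cart top. Standing on end means x vertical (either end up), centre 55 mm above what it stands on. May be absent. Brick red-brown
- stone2: sharpening stone, a plain flat slab 110 mm long (its x axis) x 55 mm wide (y) x 22 mm thick (z), about 0.28 kg; origin at its centre; starts lying flat on the cart top. Standing on end means x vertical (either end up), centre 55 mm above what it stands on. May be absent. Pale tan
- padlock: chrome padlock standing upright on the jig bed, shackle up: body 28 mm (x) x 50 mm (y) x 42 mm high, shackle up to 74 mm; origin at the centre of its underside; 0.3 kg
- washer0: bronze hinge washer lying flat on the jig bed: 58 mm outside, 24 mm hole, 16 mm thick; origin at the centre of its underside, axis z; 0.2 kg
- washer1: a second, like: bronze hinge washer lying flat on the jig bed: 58 mm outside, 24 mm hole, 16 mm thick; origin at the centre of its underside, axis z; 0.2 kg
- tray_in (a point): centre of the inner floor of the blue open tray (fixed), 150 mm (x) x 200 mm (y) outside, 35 mm high, walls 4 mm; axes along its sides
- gate_hinge: bystander, galvanized gate hinge about 150 mm long lying flat
- file: bystander, steel file with wooden handle, 240 mm long
- screwdriver: bystander, screwdriver with a red handle, about 200 mm long
- brush: bystander, brush
Not all that is in view belongs to the job. Leave any purple look-alike of the stone2 alone. Leave any turquoise look-alike of the stone0 alone.

How it is judged:
On the way, in this order (a step that is already met when the one before it is completed fails the run):
1. every stone stands on end on the bed, lever at rest ((angle between stone0's own x axis and vertical below 0.1 rad or angle between stone0's own x axis and vertical above 3.0416 rad) and angle between the z axis of each of stone0, stone1, stone2 and the x axis of jig, either way round below 0.15 rad and x of stone0 in the frame of fence between -0.088 and 0 m and y of stone0 in the frame of fence between -0.15 and 0.15 m and z of stone0 in the frame of fence between 0.048 and 0.062 m and (angle between stone1's own x axis and vertical below 0.1 rad or angle between stone1's own x axis and vertical above 3.0416 rad) and x of stone1 in the frame of fence between -0.088 and 0 m and y of stone1 in the frame of fence between -0.15 and 0.15 m and z of stone1 in the frame of fence between 0.048 and 0.062 m and (angle between stone2's own x axis and vertical below 0.1 rad or angle between stone2's own x axis and vertical above 3.0416 rad) and x of stone2 in the frame of fence between -0.088 and 0 m and y of stone2 in the frame of fence between -0.15 and 0.15 m and z of stone2 in the frame of fence between 0.048 and 0.062 m and value of joint lever below 0.1 rad), for 0.3 s.
2. lever pulled all the way, every stone upright against the fence (value of joint lever above 0.81 rad and (angle between stone0's own x axis and vertical below 0.1 rad or angle between stone0's own x axis and vertical above 3.0416 rad) and angle between the z axis of each of stone0, stone1, stone2 and the x axis of jig, either way round below 0.15 rad and x of stone0 in the frame of fence between -0.017 and 0 m and y of stone0 in the frame of fence between -0.15 and 0.15 m and z of stone0 in the frame of fence between 0.048 and 0.062 m and (angle between stone1's own x axis and vertical below 0.1 rad or angle between stone1's own x axis and vertical above 3.0416 rad) and x of stone1 in the frame of fence between -0.017 and 0 m and y of stone1 in the frame of fence between -0.15 and 0.15 m and z of stone1 in the frame of fence between 0.048 and 0.062 m and (angle between stone2's own x axis and vertical below 0.1 rad or angle between stone2's own x axis and vertical above 3.0416 rad) and x of stone2 in the frame of fence between -0.017 and 0 m and y of stone2 in the frame of fence between -0.15 and 0.15 m and z of stone2 in the frame of fence between 0.048 and 0.062 m), for 0.2 s.
3. lever eased back to rest (value of joint lever below 0.06 rad), for 0.2 s.
At the end, for the whole second after the job is handed in: Every stone stands on end on the bed (within 0.1 rad of upright, broad face within 0.15 rad of square to the fence, centre within 17 mm of the fence face, i.e. a gap of at most 6 mm) and at rest, padlock and washers lie in the tray, the lever is back within 0.06 rad of rest ((angle between stone0's own x axis and vertical below 0.1 rad or angle between stone0's own x axis and vertical above 3.0416 rad) and angle between the z axis of each of stone0, stone1, stone2 and the x axis of jig, either way round below 0.15 rad and x of stone0 in the frame of fence between -0.017 and 0 m and y of stone0 in the frame of fence between -0.15 and 0.15 m and z of stone0 in the frame of fence between 0.048 and 0.062 m and (angle between stone1's own x axis and vertical below 0.1 rad or angle between stone1's own x axis and vertical above 3.0416 rad) and x of stone1 in the frame of fence between -0.017 and 0 m and y of stone1 in the frame of fence between -0.15 and 0.15 m and z of stone1 in the frame of fence between 0.048 and 0.062 m and (angle between stone2's own x axis and vertical below 0.1 rad or angle between stone2's own x axis and vertical above 3.0416 rad) and x of stone2 in the frame of fence between -0.017 and 0 m and y of stone2 in the frame of fence between -0.15 and 0.15 m and z of stone2 in the frame of fence between 0.048 and 0.062 m and linear speed of each of stone0, stone1, stone2 below 0.02 m/s and x of padlock in the frame of tray_in between -0.075 and 0.075 m and y of padlock in the frame of tray_in between -0.1 and 0.1 m and z of padlock in the frame of tray_in between -0.01 and 0.04 m and x of washer0 in the frame of tray_in between -0.075 and 0.075 m and y of washer0 in the frame of tray_in between -0.1 and 0.1 m and z of washer0 in the frame of tray_in between -0.01 and 0.04 m and x of washer1 in the frame of tray_in between -0.075 and 0.075 m and y of washer1 in the frame of tray_in between -0.1 and 0.1 m and z of washer1 in the frame of tray_in between -0.01 and 0.04 m and value of joint lever below 0.06 rad); the robot touches nothing.
It fails at once if the lever flies back (let go within its stroke: faster than 2 rad/s, 0.22 m/s at the grip, while more than 0.3 rad from rest) (velocity of joint lever below -2 rad/s and value of joint lever above 0.3 rad).
It fails at once if a bystander is moved more than 5 cm (distance of any of gate_hinge, file, screwdriver, brush from where it was at the start of the episode above 0.05 m).
Of stone0, stone1, stone2 only 2 to 3 are there at a start; the rules pass over those that are not, and their reading is None.
At some moment in a run one of stone0, stone1, stone2 may be knocked a few centimetres aside while the robot is not near it.
It also fails if it takes over 210 s, if anything falls off the work surface, if the arm or the gripper's body presses on something with over 40 N, if the wrist force passes 120 N, or if a joint passes its speed limit or range.

## Working session

There is one attempt and no reset: what is moved stays moved. The work goes in short steps, Python scripts to look and compute and a tool call to move; the robot and the scene stay as the last step left them, time stands still between calls to the robot, and variables do not carry over. Pictures are saved under pics/ and viewed, and the job is handed in when it is done.

Besides the shell and the picture viewer there is one more tool, called after "Call:" as name(argument=value, ...), one argument or row to a line, values as JSON. move_arm: Moves the arm, as the interface text tells. Its arguments: {"type":"object","properties":{"steps":{"type":"array"},"newtons":{"type":"number"}},"required":["steps"]}

```bash
ls; mkdir -p pics; python3 - <<'E'
from station import *
import cv2
for c in ("scene","top"):
    im=read_camera(c); cv2.imwrite(f"pics/{c}0.png",im)
    print(c,calibration(c))
print(get_obs())
E
```

```text
pics
scene {'camera_matrix': array([[526.08324938,   0.        , 310.9501701 ],
       [  0.        , 526.08324938, 236.51050406],
       [  0.        ,   0.        ,   1.        ]]), 'k1': 0.030453129424147504, 'rvec': array([ 2.11332201,  0.56417528, -0.31930429]), 'tvec': array([-0.398047  , -0.05893235,  1.5872131 ])}
top {'camera_matrix': array([[598.99132686,   0.        , 321.8998242 ],
       [  0.        , 598.99132686, 241.12752947],
       [  0.        ,   0.        ,   1.        ]]), 'k1': -0.15354633253343802, 'rvec': array([ 2.1672277 , -2.15899949,  0.12858101]), 'tvec': array([-0.03856553,  0.49408675,  1.78646908])}
{'t': 0.1, 'q': array([ 1.05987881,  0.47774947,  0.02233465,  1.55637945, -0.01148654,
        1.10926689, -0.08310496]), 'joint_vel': array([-1.01493078e-03, -2.93495707e-03, -9.30444359e-04, -2.72956132e-03,
        1.66554587e-03, -7.07399456e-05, -1.21909362e-03]), 'joint_torque': array([ 5.15262174e-03, -5.97756529e+01,  1.61443133e+00, -2.81953561e+01,
        1.29472141e-02,  4.99814720e-03,  4.54316009e-06]), 'eef_pos': array([ 0.26438615, -0.62048006,  0.23038995]), 'tool_rot': array([-4.05536384e-04,  8.34277111e-01, -5.51344720e-01, -7.32766826e-04]), 'contact_force': array([0.18824764, 0.26438308, 0.47284604]), 'torque': array([-0.03022124,  0.04386059, -0.06520727]), 'gripper_width': 1.001967896844595}
```

View pics/scene0.png

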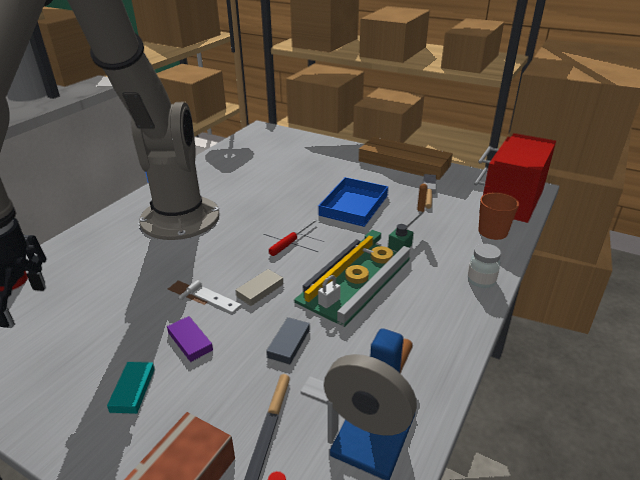

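View pics/top0.png

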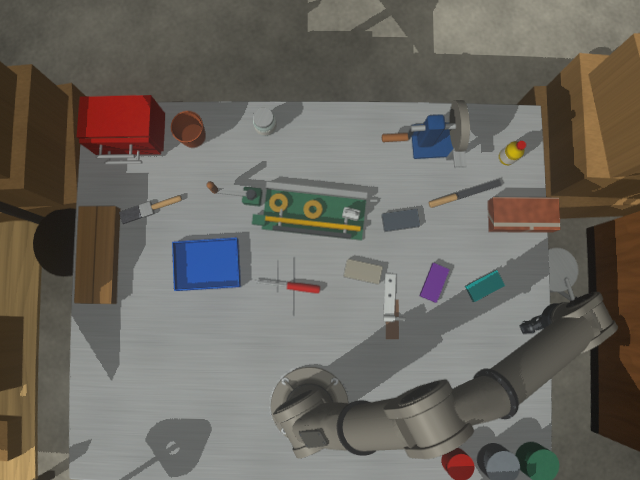

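```bash
cat > h.py <<'E'
from station import *
import numpy as np, cv2
def cam(c):
    k=calibration(c); R=cv2.Rodrigues(np.array(k["rvec"]))[0]; return k["camera_matrix"],k["k1"],R,np.array(k["tvec"]).ravel()
def ray(c,uv):
    K,k1,R,t=cam(c)
    n=cv2.undistortPoints(np.array([[uv]],float),K,np.array([k1,0,0,0,0.]),None,None)[0,0]
    d=R.T@np.array([n[0],n[1],1]); return -R.T@t,d
def pz(c,uv,z):
    o,d=ray(c,uv); return o+d*(z-o[2])/d[2]
def proj(c,P):
    K,k1,R,t=cam(c)
    return cv2.projectPoints(np.array(P,float).reshape(-1,1,3),cv2.Rodrigues(R)[0],t,K,np.array([k1,0,0,0,0.]))[0][:,0]
def tri(uv1,uv2):  # scene, top
    A=[];b=[]
    o1,d1=ray("scene",uv1);o2,d2=ray("top",uv2)
    M=np.zeros((3,3));v=np.zeros(3)
    for o,d in((o1,d1),(o2,d2)):
        d=d/np.linalg.norm(d);Q=np.eye(3)-np.outer(d,d);M+=Q;v+=Q@o
    return np.linalg.solve(M,v)
def rect(c,mask,z):
    """min area rect of mask mapped to plane z -> centre, sides, angle of long side"""
    ys,xs=np.nonzero(cv2.morphologyEx(mask.astype(np.uint8),cv2.MORPH_OPEN,np.ones((3,3))))
    P=np.array([pz(c,p,z)[:2] for p in zip(xs,ys)],np.float32)
    (cx,cy),(w,h),a=cv2.minAreaRect(P*1000)
    a=np.deg2rad(a)
    if h>w: w,h=h,w; a+=np.pi/2
    a=(a+np.pi/2)%np.pi-np.pi/2
    return cx,cy,w,h,a
E
python3 - <<'E'
from h import *
for c in("scene","top"): read_camera(c)
for n in "jig fence pusher_face lever_grip lever_pivot padlock washer0 tray_in stone0 stone1 stone2 gate_hinge file screwdriver brush".split():
    print(n,*[[(np.round(d["xy"],1).tolist(),round(d["conf"],2)) for d in place_of(c,n)] for c in("scene","top")])
    a=place_of("scene",n);b=place_of("top",n)
    if a and b: print("   tri",tri(a[0]["xy"],b[0]["xy"]).round(4))
for n in("stone0","stone1","stone2","washer0","padlock","lever_grip","gate_hinge"):
    for d in outline_of("top",n)[:4]:
        print(n,round(d["conf"],2),d["xy"],d["mask"].sum(),np.round(rect("top",d["mask"],0.022),2))
E
```

```text
jig [([368.8, 289.1], 0.55)] [([316.9, 193.8], 0.79)]
   tri [ 0.6433 -0.0222 -0.0014]
fence [([369.3, 283.0], 0.84)] [([316.3, 195.5], 0.97)]
   tri [ 0.6383 -0.0186  0.0127]
pusher_face [([344.1, 271.8], 0.86), ([369.4, 279.8], 0.35)] [([312.4, 220.8], 0.92), ([401.2, 219.5], 0.69)]
   tri [ 0.5609 -0.0063  0.0093]
lever_grip [([422.8, 198.4], 0.94)] [([314.4, 195.3], 0.75), ([289.1, 281.9], 0.66), ([212.4, 188.0], 0.58)]
   tri [0.6634 0.0128 0.2351]
lever_pivot [([402.6, 213.1], 0.66)] [([250.5, 192.1], 0.55), ([317.2, 193.1], 0.5)]
   tri [0.6335 0.1759 0.107 ]
padlock [([329.7, 301.5], 0.81)] [([346.0, 219.2], 0.49)]
   tri [ 0.5716 -0.1086 -0.0079]
washer0 [([355.1, 275.3], 0.87), ([381.7, 258.1], 0.55)] [([310.9, 209.0], 0.78), ([275.3, 201.0], 0.62)]
   tri [ 0.5945 -0.0034  0.0097]
tray_in [([354.8, 205.6], 0.68), ([290.5, 241.4], 0.6)] [([207.8, 261.6], 0.56), ([461.9, 192.6], 0.56)]
   tri [ 4.332e-01  3.151e-01 -3.000e-04]
stone0 [([259.8, 285.6], 0.9), ([130.5, 383.9], 0.89), ([186.6, 339.8], 0.57), ([286.0, 336.5], 0.55)] [([399.6, 219.0], 0.91), ([362.3, 269.6], 0.84)
[... 1589 characters left out ...]
 113.5    59.93   -1.42]
stone2 0.92 [435.0, 283.0] 669 [ 372.   -378.9   111.93   59.28   -0.38]
stone2 0.9 [485.7, 284.2] 654 [ 361.46 -534.72  115.42   57.39   -1.12]
stone2 0.74 [363.1, 271.3] 673 [ 402.39 -160.64  113.37   57.93    1.39]
stone2 0.7 [400.4, 219.8] 688 [ 562.78 -275.87  113.5    59.93   -1.42]
washer0 0.74 [277.6, 204.5] 240 [612.3   98.43  56.09  55.38   0.  ]
washer0 0.73 [307.2, 207.6] 234 [ 5.9353e+02 -6.1900e+00  5.5910e+01  5.4330e+01  3.3000e-01]
padlock 0.67 [349.7, 214.3] 199 [ 579.86 -124.11   53.41   36.51    1.38]
lever_grip 0.52 [232.0, 190.5] 327 [650.55 243.79 156.78  32.42   1.4 ]
gate_hinge 0.83 [390.1, 303.3] 549 [ 323.09 -255.02  138.75   66.61   -0.  ]
```

```bash
python3 - <<'E'
from h import *
im=cv2.imread("pics/top0.png");c=im[165:310,195:415]
cv2.imwrite("pics/crop_top.png",cv2.resize(c,None,fx=3.6,fy=3.6,interpolation=cv2.INTER_CUBIC))
im=cv2.imread("pics/scene0.png");c=im[160:370,230:450]
cv2.imwrite("pics/crop_sc.png",cv2.resize(c,None,fx=2.8,fy=2.8,interpolation=cv2.INTER_CUBIC))
E
```

```text
(no output)
```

View pics/crop_top.png

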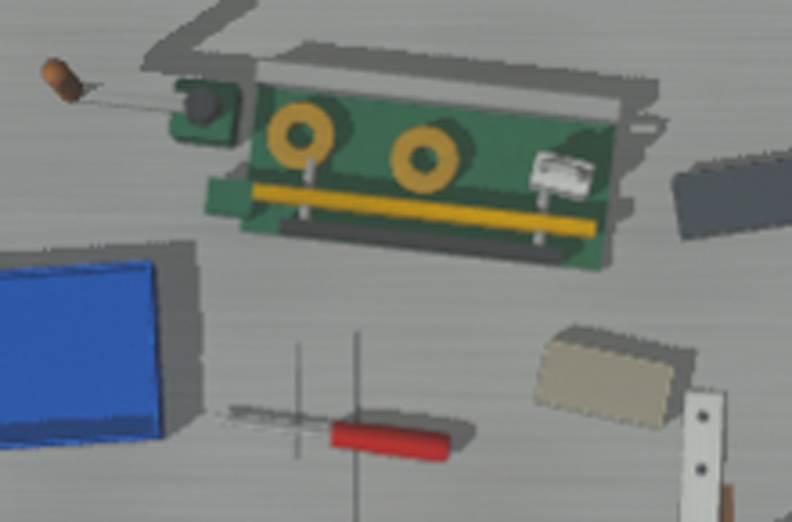

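View pics/crop_sc.png

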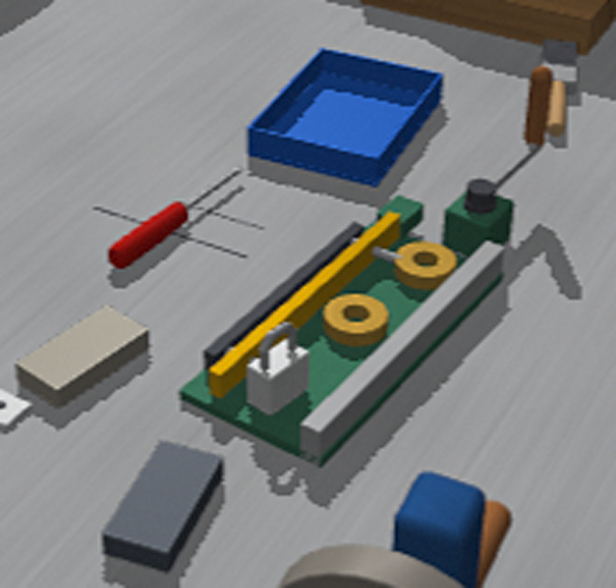

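```bash
python3 - <<'E'
from h import *
f=lambda x,y:(x/3.6+195-.36,y/3.6+165-.36)
for n,p,z in [("fenceL",(255,84),.038),("fenceR",(619,119),.038),("pushL",(252,199),.038),("pushR",(596,236),.038),("pushLf",(254,185),.038),("pushRf",(597,222),.038),("bedRfront",(607,270),.01),("bedLfront",(241,232),.01)]:
    print(n,pz("top",f(*p),z).round(4))
# fence point refs
F=pz("top",[316.3,195.5],.01);print(F, pz("scene",[369.3,283.],.01))
g=pz("scene",[422.8,198.4],.105);print("grip",g,pz("top",[212.4,188.],.105))
print("pivot",pz("scene",[402.6,213.1],.105),pz("top",[250.5,192.1],.105))
for c,uv in(("scene",[355.1,275.3]),("scene",[381.7,258.1]),("top",[310.9,209.0]),("top",[275.3,201.0])): print("w",pz(c,uv,.01))
for c,uv in(("scene",[329.7,301.5]),("top",[346,219.2])): print("pad",pz(c,uv,.01))
for c,uv in(("scene",[354.8,205.6]),("top",[207.8,261.6])): print("tray",pz(c,uv,.004))
for n in("stone0","washer0","padlock"):
    for d in outline_of("scene",n)[:6]:
        print(n,round(d["conf"],2),np.round(d["xy"],1),np.round(rect("scene",d["mask"],0.022 if n!="washer0" else .026),2))
m=outline_of("top","tray_in"); print(len(m)) 
E
```

```text
fenceL [0.6558 0.1362 0.038 ]
fenceR [ 0.6269 -0.1723  0.038 ]
pushL [0.5572 0.1371 0.038 ]
pushR [ 0.5269 -0.1523  0.038 ]
pushLf [0.5691 0.1356 0.038 ]
pushRf [ 0.5388 -0.1532  0.038 ]
bedRfront [ 0.5015 -0.1635  0.01  ]
bedLfront [0.5329 0.1487 0.01  ]
[ 0.6383631  -0.01890862  0.01      ] [ 0.63747532 -0.01511824  0.01      ]
grip [0.65512722 0.28090372 0.105     ] [0.6418368  0.28709592 0.105     ]
pivot [0.63601204 0.18285906 0.105     ] [0.62955474 0.17385579 0.105     ]
w [ 0.5934198  -0.00494166  0.01      ]
w [0.62205371 0.0940596  0.01      ]
w [ 0.5959666  -0.00247045  0.01      ]
w [0.62066615 0.10771468 0.01      ]
pad [ 0.58524365 -0.12321824  0.01      ]
pad [ 0.56462007 -0.11063996  0.01      ]
tray [0.43666174 0.30907273 0.004     ]
tray [0.43231251 0.31395265 0.004     ]
stone0 0.98 [286.  341.5] [ 572.04 -285.86  125.44   61.85   -1.39]
stone0 0.98 [130.8 384.3] [ 372.33 -541.41  123.03   65.01   -1.1 ]Traceback (most recent call last):
  File "<stdin>", line 14, in <module>
  File "h.py", line 24, in rect
    P=np.array([pz(c,p,z)[:2] for p in zip(xs,ys)],np.float32)
                ~~^^^^^^^
  File "h.py", line 10, in pz
    o,d=ray(c,uv); return o+d*(z-o[2])/d[2]
        ~~~^^^^^^
  File "h.py", line 6, in ray
    K,k1,R,t=cam(c)
             ~~~^^^
  File "h.py", line 4, in cam
    k=calibration(c); R=cv2.Rodrigues(np.array(k["rvec"]))[0]; return k["camera_matrix"],k["k1"],R,np.array(k["tvec"]).ravel()
ValueError: time passes only in moves, steps and waits
```

```bash
python3 - <<'E'
import re
s=open("h.py").read()
s=s.replace('def cam(c):\n    k=calibration(c)','_C={c:calibration(c) for c in("scene","top")}\ndef cam(c):\n    k=_C[c]')
s+='''
TH=-0.099;F=np.array([.640,-.0175])
def jig(p):
    d=np.array(p[:2])-F;c,s=np.cos(TH),np.sin(TH);return np.array([c*d[0]+s*d[1],-s*d[0]+c*d[1]])
def wor(x,y):
    c,s=np.cos(TH),np.sin(TH);return F+np.array([c*x-s*y,s*x+c*y])
def crop(c,x0,y0,x1,y1,f,name,pts=None):
    im=read_camera(c)
    im=cv2.resize(im[y0:y1,x0:x1],None,fx=f,fy=f,interpolation=cv2.INTER_CUBIC)
    cv2.imwrite("pics/"+name,im)
'''
open("h.py","w").write(s)
E
python3 - <<'E'
from h import *
f=lambda x,y:(x/3.6+195-.36,y/3.6+165-.36)
g=lambda x,y:(x/2.8+230-.32,y/2.8+160-.32)
for n,p,z in [("w1",(300,135),.026),("w0",(424,158),.026),("padTop",(563,172),.052),("padTL",(537,152),.052),("padTR",(595,165),.052),("houseTR",(238,83),.055),("houseBR",(236,146),.055),("houseBL",(175,137),.055),("houseTL",(176,80),.055),("tanTL",(549,340),.022),("tanTR",(675,366),.022),("tanBR",(661,428),.022),("tanBL",(536,402),.022)]:
    P=pz("top",f(*p),z);print(n,P.round(4),jig(P).round(4))
for n,p,z in [("w1",(425,260),.026),("w0",(355,314),.026),("padfrontL",(250,374),.052),("padR",(307,345),.052),("padN",(279,367),.052),("padbotL",(262,412),.01)]:
    P=pz("scene",g(*p),z);print(n,P.round(4),jig(P).round(4))
E
```

```text
w1 [0.6142 0.0982 0.026 ] [-0.0371  0.1126]
w0 [ 0.5947 -0.0074  0.026 ] [-0.0461  0.0056]
padTop [ 0.5789 -0.124   0.052 ] [-0.0503 -0.112 ]
padTL [ 0.5957 -0.1023  0.052 ] [-0.0357 -0.0887]
padTR [ 0.585  -0.1508  0.052 ] [-0.0416 -0.1381]
houseTR [0.6532 0.149  0.055 ] [-0.0034  0.1669]
houseBR [0.5994 0.1497 0.055 ] [-0.0569  0.1624]
houseBL [0.607  0.2011 0.055 ] [-0.0545  0.2143]
houseTL [0.6557 0.2013 0.055 ] [-0.006   0.2193]
tanTL [ 0.4405 -0.1134  0.022 ] [-0.1891 -0.1152]
tanTR [ 0.4188 -0.2197  0.022 ] [-0.2001 -0.2231]
tanBR [ 0.3666 -0.2076  0.022 ] [-0.2533 -0.2162]
tanBL [ 0.3882 -0.1025  0.022 ] [-0.2422 -0.1095]
w1 [0.6195 0.0959 0.026 ] [-0.0316  0.1108]
w0 [ 0.5987 -0.0091  0.026 ] [-0.0419  0.0043]
padfrontL [ 0.5729 -0.1523  0.052 ] [-0.0534 -0.1408]
padR [ 0.5962 -0.0965  0.052 ] [-0.0358 -0.083 ]
padN [ 0.5894 -0.133   0.052 ] [-0.039  -0.1199]
padbotL [ 0.5811 -0.147   0.01  ] [-0.0458 -0.1347]
```

Call:
move_arm(
  steps=[
    {"fingers": 85, "translation": [31, 50, 0], "turn": -0.056},
    {"fingers": 85, "translation": [31, 50, 0], "turn": -0.056},
    {"fingers": 85, "translation": [31, 50, 0], "turn": -0.056},
    {"fingers": 85, "translation": [31, 50, 0], "turn": -0.056},
    {"fingers": 85, "translation": [31, 50, 0], "turn": -0.056},
    {"fingers": 85, "translation": [31, 50, 0], "turn": -0.056},
    {"fingers": 85, "translation": [31, 50, 0], "turn": -0.056},
    {"fingers": 85, "translation": [31, 50, 0], "turn": -0.056},
    {"fingers": 85, "translation": [31, 50, 0], "turn": -0.056},
    {"fingers": 85, "translation": [31, 45, 0], "turn": -0.056},
  ],
  newtons=40,
)

```text
t: 4.85
eef_pos: [0.5755, -0.124, 0.2316]
tool_rot: [0.0, -0.649, 0.761, -0.0]
contact_force: [0.7, -0.4, 0.3]
gripper_width: 0.992
```

Call:
move_arm(
  steps=[
    {"fingers": 85, "translation": [1, -1, -60], "turn": 0},
    {"fingers": 85, "translation": [0, 0, -60], "turn": 0},
    {"fingers": 85, "translation": [0, 0, -45], "turn": 0},
    {"fingers": 85, "translation": [0, 0, -30], "turn": 0},
    {"fingers": 85, "translation": [0, 0, -16], "turn": 0},
    {"fingers": 85, "translation": [0, 0, 0], "turn": 0},
    {"fingers": 40, "translation": [0, 0, 0], "turn": 0},
    {"fingers": 40, "translation": [0, 0, 0], "turn": 0},
    {"fingers": 40, "translation": [0, 0, 0], "turn": 0},
    {"fingers": 40, "translation": [0, 0, 0], "turn": 0},
  ],
)

```text
t: 6.1
eef_pos: [0.5769, -0.1266, 0.0219]
tool_rot: [0.001, -0.65, 0.76, -0.001]
contact_force: [-0.3, 1.8, 6.8]
gripper_width: 0.578
```

Call:
move_arm(
  steps=[
    {"fingers": 40, "translation": [0, 0, 50], "turn": 0},
    {"fingers": 40, "translation": [0, 0, 50], "turn": 0},
    {"fingers": 40, "translation": [-18, 50, 10], "turn": 0},
    {"fingers": 40, "translation": [-18, 50, 0], "turn": 0},
    {"fingers": 40, "translation": [-18, 50, 0], "turn": 0},
    {"fingers": 40, "translation": [-18, 50, 0], "turn": 0},
    {"fingers": 40, "translation": [-18, 50, 0], "turn": 0},
    {"fingers": 40, "translation": [-18, 50, 0], "turn": 0},
    {"fingers": 40, "translation": [-18, 50, 0], "turn": 0},
    {"fingers": 40, "translation": [-16, 47, 0], "turn": 0},
  ],
)

```text
t: 7.35
eef_pos: [0.4327, 0.2713, 0.1306]
tool_rot: [0.0, -0.649, 0.76, -0.0]
contact_force: [-0.3, -0.4, -1.6]
gripper_width: 0.578
```

Call:
move_arm(
  steps=[
    {"fingers": 40, "translation": [0, 0, -50], "turn": 0},
    {"fingers": 40, "translation": [0, 0, -40], "turn": 0},
    {"fingers": 40, "translation": [0, 0, -20], "turn": 0},
    {"fingers": 40, "translation": [0, 0, 0], "turn": 0},
    {"fingers": 58, "translation": [0, 0, 0], "turn": 0},
    {"fingers": 62, "translation": [0, 0, 0], "turn": 0},
    {"fingers": 62, "translation": [0, 0, 55], "turn": 0},
    {"fingers": 62, "translation": [0, 0, 50], "turn": 0},
  ],
)

```text
t: 8.35
eef_pos: [0.4339, 0.2702, 0.1276]
tool_rot: [0.001, -0.649, 0.76, -0.0]
contact_force: [1.5, 1.2, 0.7]
gripper_width: 0.723
```

Call:
move_arm(
  steps=[
    {"fingers": 75, "translation": [27, -46, 0], "turn": 0.06},
    {"fingers": 75, "translation": [27, -46, 0], "turn": 0},
    {"fingers": 75, "translation": [27, -46, 0], "turn": 0},
    {"fingers": 75, "translation": [27, -46, 0], "turn": 0},
    {"fingers": 75, "translation": [27, -46, 0], "turn": 0},
    {"fingers": 75, "translation": [28, -48, 0], "turn": 0},
    {"fingers": 75, "translation": [0, 0, -50], "turn": 0},
    {"fingers": 75, "translation": [0, 0, -40], "turn": 0},
    {"fingers": 75, "translation": [0, 0, -20], "turn": 0},
    {"fingers": 75, "translation": [0, 0, -7], "turn": 0},
  ],
)

```text
t: 9.6
eef_pos: [0.5967, -0.0078, 0.0082]
tool_rot: [-0.0, -0.672, 0.741, 0.0]
contact_force: [0.2, 0.5, 0.3]
gripper_width: 0.881
```

Call:
move_arm(
  steps=[
    {"fingers": 75, "translation": [0, 0, -2], "turn": 0},
    {"fingers": 45, "translation": [0, 0, 0], "turn": 0},
    {"fingers": 45, "translation": [0, 0, 0], "turn": 0},
    {"fingers": 45, "translation": [0, 0, 0], "turn": 0},
    {"fingers": 45, "translation": [0, 0, 0], "turn": 0},
  ],
)

```text
t: 10.22
eef_pos: [0.5977, -0.0078, 0.0081]
tool_rot: [0.001, -0.672, 0.741, -0.001]
contact_force: [-1.4, 0.7, 5.2]
gripper_width: 0.665
```

Call:
move_arm(
  steps=[
    {"fingers": 45, "translation": [0, 0, 50], "turn": 0},
    {"fingers": 45, "translation": [0, 0, 50], "turn": 0.17},
    {"fingers": 45, "translation": [-20, 46, 0], "turn": 0.175},
    {"fingers": 45, "translation": [-20, 47, 0], "turn": 0.175},
    {"fingers": 45, "translation": [-20, 47, 0], "turn": 0.175},
    {"fingers": 45, "translation": [-20, 47, 0], "turn": 0.175},
    {"fingers": 45, "translation": [-20, 47, 0], "turn": 0.175},
    {"fingers": 45, "translation": [-20, 47, 0], "turn": 0.175},
    {"fingers": 45, "translation": [-20, 47, 0], "turn": 0.175},
    {"fingers": 45, "translation": [-21, 46, 0], "turn": 0.175},
  ],
)

```text
t: 11.48
eef_pos: [0.4353, 0.3673, 0.1072]
tool_rot: [-0.0, 0.999, -0.046, 0.001]
contact_force: [0.5, 0.2, -1.6]
gripper_width: 0.66
```

Call:
move_arm(
  steps=[
    {"fingers": 45, "translation": [0, 0, -50], "turn": 0},
    {"fingers": 45, "translation": [0, 0, -35], "turn": 0},
    {"fingers": 45, "translation": [0, 0, -17], "turn": 0},
    {"fingers": 45, "translation": [0, 0, 0], "turn": 0},
    {"fingers": 68, "translation": [0, 0, 0], "turn": 0},
    {"fingers": 70, "translation": [0, 0, 0], "turn": 0},
    {"fingers": 70, "translation": [0, 0, 55], "turn": 0},
    {"fingers": 70, "translation": [0, 0, 50], "turn": 0},
  ],
)

```text
t: 12.48
eef_pos: [0.4357, 0.3662, 0.1114]
tool_rot: [-0.0, 0.999, -0.049, 0.0]
contact_force: [0.7, 1.2, -0.1]
gripper_width: 0.822
```

```bash
python3 - <<'E'
from h import *
crop("top",180,150,420,350,3.3,"t1.png")
crop("scene",230,150,490,400,2.4,"s1.png")
print(get_obs()["eef_pos"])
E
```

```text
[0.43827156 0.36917251 0.11562616]
```

View pics/t1.png

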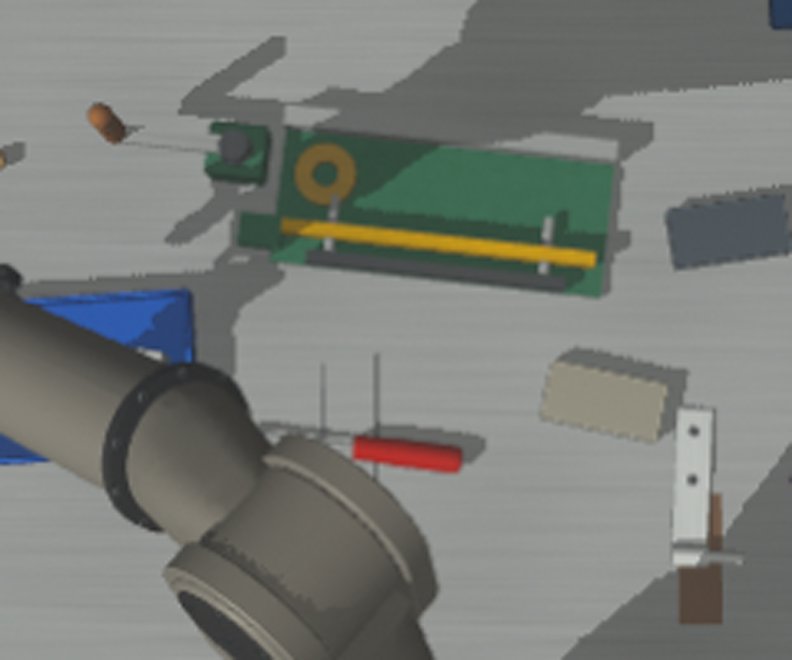

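View pics/s1.png

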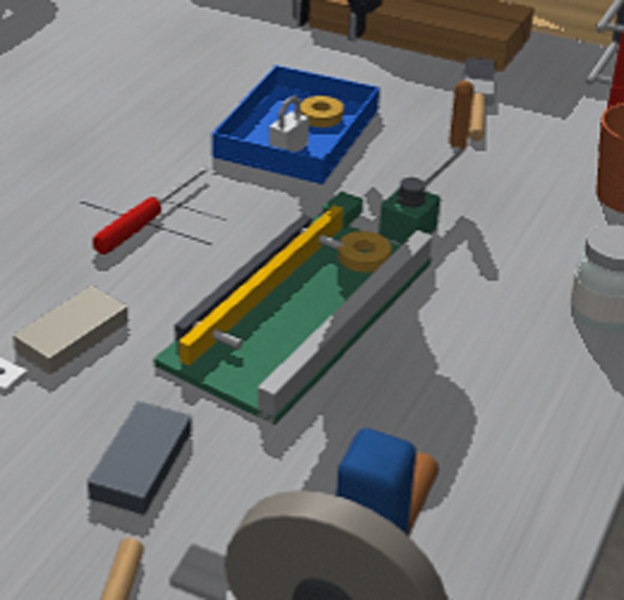

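Call:
move_arm(
  steps=[
    {"fingers": 64, "translation": [20, -30, 0], "turn": -0.175},
    {"fingers": 64, "translation": [20, -30, 0], "turn": -0.175},
    {"fingers": 64, "translation": [20, -30, 0], "turn": -0.175},
    {"fingers": 64, "translation": [20, -30, 0], "turn": -0.175},
    {"fingers": 64, "translation": [20, -30, 0], "turn": -0.175},
    {"fingers": 64, "translation": [20, -30, 0], "turn": -0.175},
    {"fingers": 64, "translation": [20, -30, 0], "turn": -0.175},
    {"fingers": 64, "translation": [20, -30, 0], "turn": -0.175},
    {"fingers": 64, "translation": [20, -32, 0], "turn": -0.175},
    {"fingers": 64, "translation": [0, 0, -40], "turn": 0},
  ],
)

```text
t: 13.82
eef_pos: [0.6204, 0.0902, 0.0722]
tool_rot: [0.003, -0.667, 0.745, -0.003]
contact_force: [0.2, 0.5, -1.1]
gripper_width: 0.745
```

```bash
python3 - <<'E'
from h import *
crop("scene",300,160,460,300,4.5,"s2.png")
print(get_obs()["eef_pos"])
E
```

```text
[0.61443563 0.09140558 0.06499415]
```

View pics/s2.png

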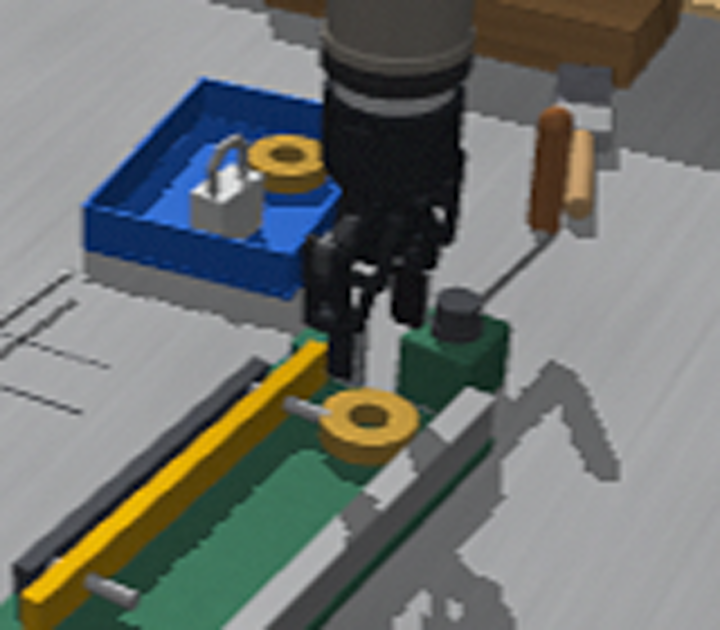

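Call:
move_arm(
  steps=[
    {"fingers": 64, "translation": [2, 2, -25], "turn": 0},
    {"fingers": 64, "translation": [0, 0, -15], "turn": 0},
    {"fingers": 64, "translation": [0, 0, -10], "turn": 0},
    {"fingers": 64, "translation": [0, 0, -5], "turn": 0},
  ],
)

```text
t: 14.38
eef_pos: [0.6175, 0.0961, 0.0142]
tool_rot: [-0.0, -0.67, 0.742, 0.0]
contact_force: [0.2, -0.3, -0.1]
gripper_width: 0.749
```

Call:
move_arm(
  steps=[
    {"fingers": 64, "translation": [0, 0, -5], "turn": 0},
    {"fingers": 45, "translation": [0, 0, 0], "turn": 0},
    {"fingers": 45, "translation": [0, 0, 0], "turn": 0},
    {"fingers": 45, "translation": [0, 0, 0], "turn": 0},
  ],
)

```text
t: 14.88
eef_pos: [0.6179, 0.0962, 0.0097]
tool_rot: [0.0, -0.67, 0.742, -0.0]
contact_force: [-0.8, 1.1, 1.7]
gripper_width: 0.658
```

Call:
move_arm(
  steps=[
    {"fingers": 45, "translation": [0, 0, 50], "turn": 0},
    {"fingers": 45, "translation": [-20, 25, 55], "turn": 0.174},
    {"fingers": 45, "translation": [-20, 30, 0], "turn": 0.175},
    {"fingers": 45, "translation": [-20, 30, 0], "turn": 0.175},
    {"fingers": 45, "translation": [-20, 30, 0], "turn": 0.175},
    {"fingers": 45, "translation": [-20, 30, 0], "turn": 0.175},
    {"fingers": 45, "translation": [-20, 30, 0], "turn": 0.175},
    {"fingers": 45, "translation": [-20, 32, 0], "turn": 0.175},
    {"fingers": 45, "translation": [-20, 32, 0], "turn": 0.175},
    {"fingers": 45, "translation": [-22, 32, 0], "turn": 0.175},
  ],
)

```text
t: 16.12
eef_pos: [0.4355, 0.3668, 0.1131]
tool_rot: [0.0, 0.999, -0.047, 0.0]
contact_force: [-0.1, -0.1, -2.7]
gripper_width: 0.662
```

Call:
move_arm(
  steps=[
    {"fingers": 45, "translation": [0, 0, -50], "turn": 0},
    {"fingers": 45, "translation": [0, 0, -30], "turn": 0},
    {"fingers": 45, "translation": [0, 0, -7], "turn": 0},
    {"fingers": 45, "translation": [0, 0, 0], "turn": 0},
    {"fingers": 68, "translation": [0, 0, 0], "turn": 0},
    {"fingers": 70, "translation": [0, 0, 0], "turn": 0},
    {"fingers": 70, "translation": [0, 0, 55], "turn": 0},
    {"fingers": 70, "translation": [0, 0, 60], "turn": 0},
  ],
)

```text
t: 17.12
eef_pos: [0.4357, 0.3663, 0.1428]
tool_rot: [0.0, 0.999, -0.049, -0.0]
contact_force: [0.9, 0.3, 1.6]
gripper_width: 0.814
```

```bash
python3 - <<'E'
from h import *
crop("scene",230,150,490,400,2.4,"s3.png")
read_camera("top")
print(get_obs()["eef_pos"])
for d in outline_of("top","stone0")[:6]:
    print(round(d["conf"],2),d["xy"],d["mask"].sum(),np.round(rect("top",d["mask"],0.022),2))
E
```

```text
[0.43880074 0.37031705 0.14874389]
0.84 [400.0, 219.5] 683 [ 561.08 -276.52  114.     58.43   -1.4 ]
0.79 [483.5, 283.5] 668 [ 360.9  -533.4   115.51   57.32   -1.12]
0.7 [361.4, 271.9] 640 [ 403.22 -159.36  109.75   54.96    1.36]
0.69 [436.1, 285.1] 652 [ 371.39 -380.54  114.03   59.02   -0.39]
0.53 [222.2, 248.6] 877 [424.18 314.05 206.63 151.58  -1.51]
0.5 [308.0, 209.3] 5527 [598.34  79.7  494.08 151.3    1.47]
```

View pics/s3.png

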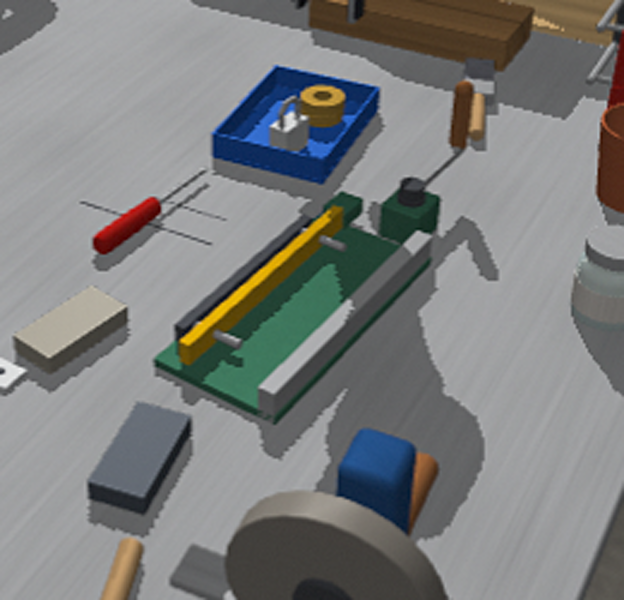

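Call:
move_arm(
  steps=[
    {"fingers": 75, "translation": [8, -54, 0], "turn": 0},
    {"fingers": 75, "translation": [8, -54, 0], "turn": 0},
    {"fingers": 75, "translation": [8, -54, 0], "turn": 0},
    {"fingers": 75, "translation": [8, -54, 0], "turn": 0},
    {"fingers": 75, "translation": [-8, -54, 0], "turn": -0.05},
    {"fingers": 75, "translation": [-12, -54, 0], "turn": -0.05},
    {"fingers": 75, "translation": [-12, -54, 0], "turn": 0},
    {"fingers": 75, "translation": [-12, -54, 0], "turn": 0},
    {"fingers": 75, "translation": [-11, -51, 0], "turn": 0},
    {"fingers": 75, "translation": [0, 0, -50], "turn": 0},
  ],
)

```text
t: 18.52
eef_pos: [0.4142, -0.1222, 0.0928]
tool_rot: [0.002, 0.995, -0.104, 0.003]
contact_force: [1.1, 0.6, -0.9]
gripper_width: 0.88
```

```bash
python3 - <<'E'
from h import *
crop("top",310,200,470,320,4.5,"t4.png")
crop("scene",180,220,360,360,4,"s4.png")
print(get_obs()["eef_pos"])
E
```

```text
[ 0.40903269 -0.11684945  0.08798113]
```

View pics/s4.png

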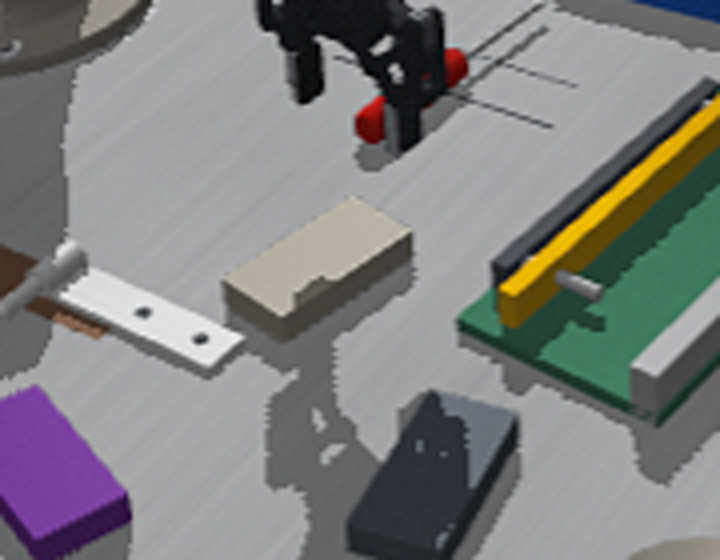

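View pics/t4.png

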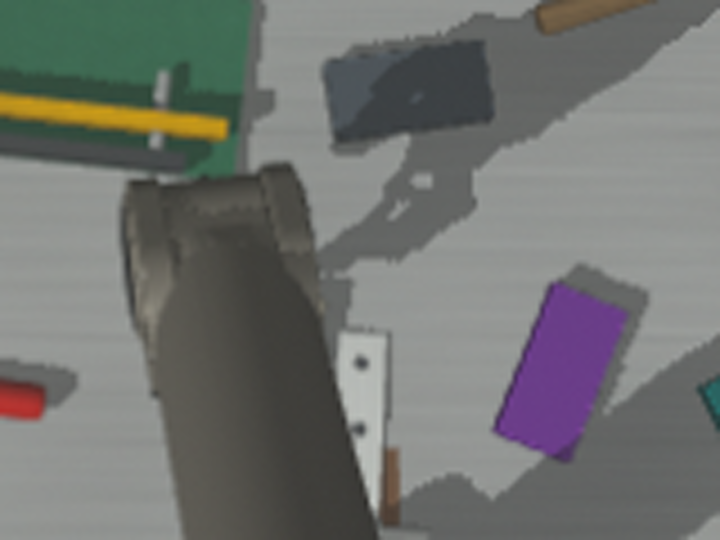

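Call:
move_arm(
  steps=[
    {"fingers": 75, "translation": [3, 0, -40], "turn": 0},
    {"fingers": 75, "translation": [0, 0, -30], "turn": 0},
    {"fingers": 75, "translation": [0, 0, -15], "turn": 0},
    {"fingers": 75, "translation": [0, 0, 0], "turn": 0},
    {"fingers": 75, "translation": [0, 0, 0], "turn": 0},
  ],
)

```text
t: 19.25
eef_pos: [0.4169, -0.1164, 0.0074]
tool_rot: [0.0, 0.995, -0.099, 0.001]
contact_force: [-0.0, 0.7, 0.1]
gripper_width: 0.874
```

Call:
move_arm(
  steps=[
    {"fingers": 75, "translation": [-3, 0, -4], "turn": 0},
    {"fingers": 45, "translation": [0, 0, 0], "turn": 0},
    {"fingers": 45, "translation": [0, 0, 0], "turn": 0},
    {"fingers": 45, "translation": [0, 0, 0], "turn": 0},
    {"fingers": 45, "translation": [0, 0, 0], "turn": 0},
    {"fingers": 45, "translation": [0, 0, 20], "turn": 0},
    {"fingers": 45, "translation": [0, 0, 40], "turn": 0},
    {"fingers": 45, "translation": [0, 0, 50], "turn": 0},
    {"fingers": 45, "translation": [0, 0, 40], "turn": 0},
    {"fingers": 45, "translation": [0, 0, 0], "turn": 0},
  ],
  newtons=20,
)

```text
t: 20.5
eef_pos: [0.4148, -0.1169, 0.1548]
tool_rot: [0.001, 0.995, -0.1, 0.003]
contact_force: [-1.0, 0.3, -3.3]
gripper_width: 0.637
```

```bash
python3 - <<'E'
from h import *
crop("scene",180,160,360,320,4,"s5.png")
print(get_obs()["eef_pos"],get_obs()["contact_force"])
E
```

```text
[ 0.41332913 -0.11683123  0.15300335] [-0.72661149  0.50373761 -2.68509329]
```

View pics/s5.png

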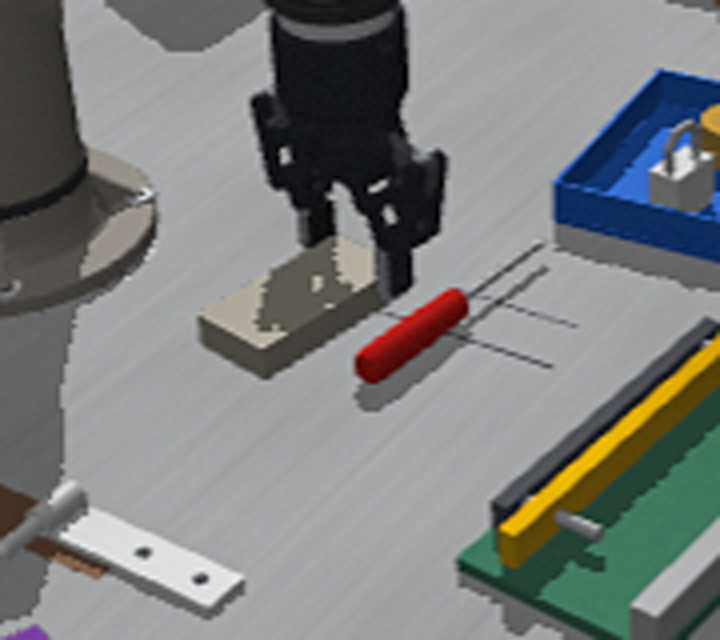

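Call:
move_arm(
  steps=[
    {"fingers": 45, "translation": [0, 0, 20], "turn": 0},
    {"fingers": 45, "translation": [0, 0, 0], "turn": 0},
    {"fingers": 45, "translation": [0, 0, -20], "turn": 0},
    {"fingers": 45, "translation": [0, 0, -40], "turn": 0},
    {"fingers": 45, "translation": [0, 0, 50], "turn": 0},
    {"fingers": 45, "translation": [0, 0, 30], "turn": 0},
    {"fingers": 45, "translation": [0, 0, 0], "turn": 0},
    {"fingers": 45, "translation": [0, 0, -25], "turn": 0},
    {"fingers": 45, "translation": [0, 0, -55], "turn": 0},
    {"fingers": 45, "translation": [0, 0, 60], "turn": 0},
  ],
)

```text
t: 21.8
eef_pos: [0.4038, -0.1142, 0.1581]
tool_rot: [-0.007, 0.995, -0.099, -0.016]
contact_force: [1.2, -1.4, -1.3]
gripper_width: 0.636
```

```bash
python3 - <<'E'
from h import *
crop("scene",180,160,360,320,4,"s6.png")
print(get_obs()["eef_pos"],get_obs()["contact_force"])
E
```

```text
[ 0.41161947 -0.11494591  0.17063198] [2.17808772 0.53236199 4.95868594]
```

View pics/s6.png

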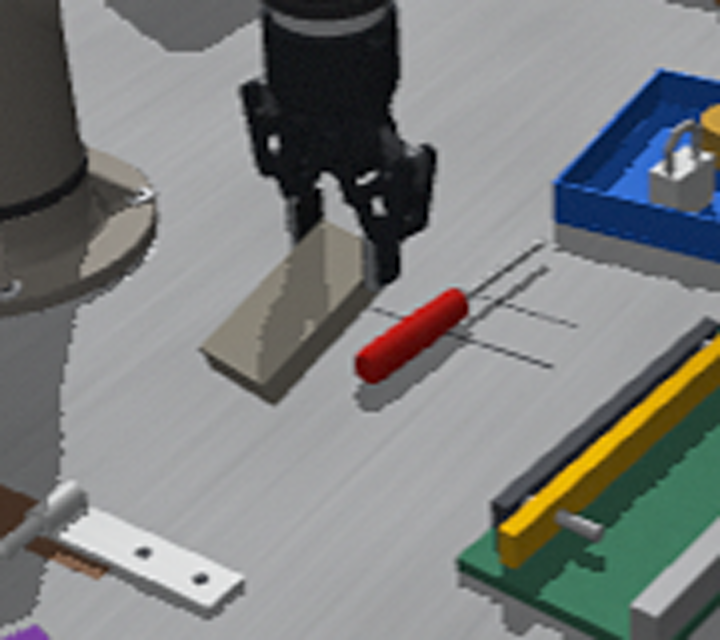

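Call:
move_arm(
  steps=[
    {"fingers": 45, "translation": [0, 0, 30], "turn": 0},
    {"fingers": 45, "translation": [0, 0, 0], "turn": 0},
    {"fingers": 45, "translation": [0, 0, -25], "turn": 0},
    {"fingers": 45, "translation": [0, 0, -60], "turn": 0},
    {"fingers": 45, "translation": [0, 0, 60], "turn": 0},
    {"fingers": 45, "translation": [0, 0, 30], "turn": 0},
    {"fingers": 45, "translation": [0, 0, 0], "turn": 0},
    {"fingers": 45, "translation": [0, 0, -30], "turn": 0},
    {"fingers": 45, "translation": [0, 0, -60], "turn": 0},
    {"fingers": 45, "translation": [0, 0, 60], "turn": 0},
  ],
)

```text
t: 23.1
eef_pos: [0.4031, -0.1141, 0.1622]
tool_rot: [-0.007, 0.995, -0.099, -0.017]
contact_force: [0.9, -1.3, 0.1]
gripper_width: 0.638
```

```bash
python3 - <<'E'
from h import *
crop("scene",180,160,360,320,4,"s7.png")
print(get_obs()["eef_pos"],get_obs()["contact_force"])
E
```

```text
[ 0.41113312 -0.11489271  0.17513799] [4.12689326 1.07915008 4.53923074]
```

View pics/s7.png

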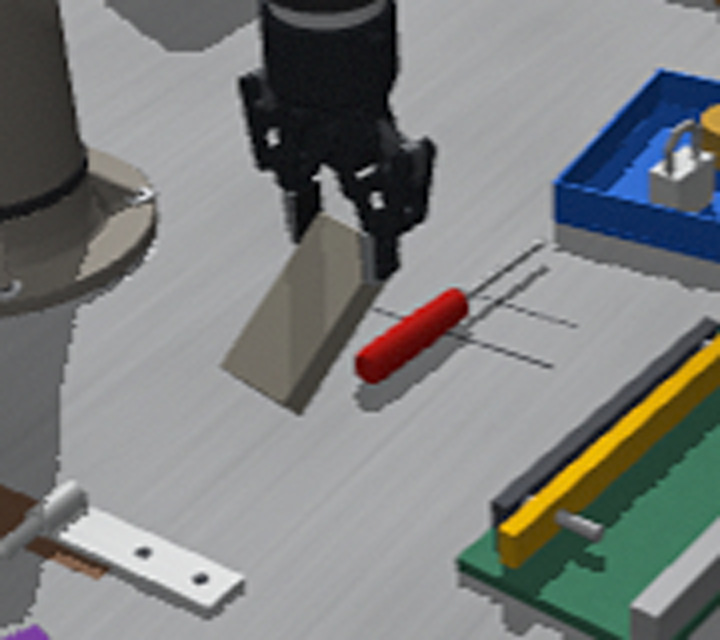

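Call:
move_arm(
  steps=[
    {"fingers": 45, "translation": [0, 0, 30], "turn": 0},
    {"fingers": 45, "translation": [0, 0, 0], "turn": 0},
    {"fingers": 45, "translation": [0, 15, -25], "turn": 0},
    {"fingers": 45, "translation": [0, 35, -50], "turn": 0},
    {"fingers": 45, "translation": [0, -35, 50], "turn": 0},
    {"fingers": 45, "translation": [0, -15, 30], "turn": 0},
    {"fingers": 45, "translation": [0, 0, 0], "turn": 0},
    {"fingers": 45, "translation": [0, 15, -25], "turn": 0},
    {"fingers": 45, "translation": [0, 35, -50], "turn": 0},
    {"fingers": 45, "translation": [0, -35, 50], "turn": 0},
  ],
)

```text
t: 24.4
eef_pos: [0.4059, -0.093, 0.1777]
tool_rot: [-0.004, 0.996, -0.092, -0.011]
contact_force: [1.4, -2.8, -2.1]
gripper_width: 0.637
```

```bash
python3 - <<'E'
from h import *
crop("scene",180,160,360,320,4,"s8.png")
print(get_obs()["eef_pos"],get_obs()["contact_force"])
E
```

```text
[ 0.41177954 -0.10199544  0.18712274] [ 2.23120842 -6.4146449   4.9326403 ]
```

View pics/s8.png

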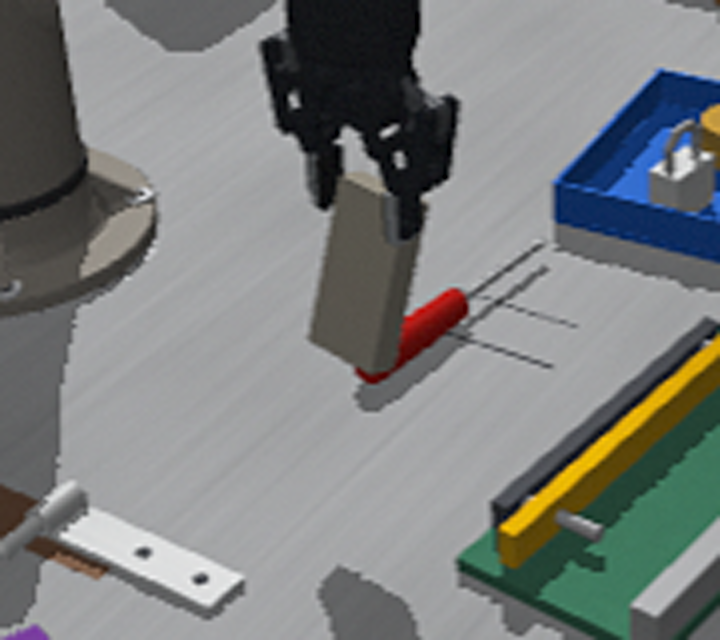

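```bash
python3 - <<'E'
from h import *
from scipy.optimize import least_squares
G=np.array([.4118,-.102,.187+.023])
j=np.array([np.cos(-.2),np.sin(-.2),0]); b=np.array([j[1],-j[0],0]) # direction stone extends horizontally (-y ish)
print(b)
def corners(a,s=.009,G=G):
    ax=b*np.cos(a)-np.array([0,0,1])*np.sin(a)   # along stone to free end
    n=b*np.sin(a)+np.array([0,0,1])*np.cos(a)
    out={}
    for e in(-s,.11-s):
        for w in(-.0275,.0275):
            for t in(-.011,.011):
                out[(round(e,3),w,t)]=G+ax*e+j*w+n*t
    return out
for a in(60,70,80,90):
    c=corners(np.deg2rad(a))
    P=proj("scene",list(c.values()))
    print(a,{k:tuple(((p-[180,160])*4).round().astype(int)) for k,p in zip(c,P) if k[0]>0 or k[2]>0})
E
```

```text
[-0.19866933 -0.98006658  0.        ]
60 {(-0.009, -0.0275, 0.011): (np.int64(315), np.int64(155)), (-0.009, 0.0275, 0.011): (np.int64(382), np.int64(186)), (0.101, -0.0275, -0.011): (np.int64(284), np.int64(331)), (0.101, -0.0275, 0.011): (np.int64(259), np.int64(330)), (0.101, 0.0275, -0.011): (np.int64(348), np.int64(366)), (0.101, 0.0275, 0.011): (np.int64(323), np.int64(365))}
70 {(-0.009, -0.0275, 0.011): (np.int64(312), np.int64(158)), (-0.009, 0.0275, 0.011): (np.int64(379), np.int64(189)), (0.101, -0.0275, -0.011): (np.int64(305), np.int64(327)), (0.101, -0.0275, 0.011): (np.int64(279), np.int64(331)), (0.101, 0.0275, -0.011): (np.int64(369), np.int64(361)), (0.101, 0.0275, 0.011): (np.int64(343), np.int64(366))}
80 {(-0.009, -0.0275, 0.011): (np.int64(310), np.int64(161)), (-0.009, 0.0275, 0.011): (np.int64(377), np.int64(193)), (0.101, -0.0275, -0.011): (np.int64(326), np.int64(318)), (0.101, -0.0275, 0.011): (np.int64(300), np.int64(328)), (0.101, 0.0275, -0.011): (np.int64(390), np.int64(352)), (0.101, 0.0275, 0.011): (np.int64(364), np.int64(363))}
90 {(-0.009, -0.0275, 0.011): (np.int64(308), np.int64(165)), (-0.009, 0.0275, 0.011): (np.int64(375), np.int64(197)), (0.101, -0.0275, -0.011): (np.int64(347), np.int64(305)), (0.101, -0.0275, 0.011): (np.int64(321), np.int64(320)), (0.101, 0.0275, -0.011): (np.int64(411), np.int64(338)), (0.101, 0.0275, 0.011): (np.int64(385), np.int64(354))}
```

Call:
move_arm(
  steps=[
    {"fingers": 45, "translation": [0, -15, 0], "turn": 0},
    {"fingers": 45, "translation": [0, 0, 0], "turn": 0},
    {"fingers": 45, "translation": [0, 15, -15], "turn": 0},
    {"fingers": 45, "translation": [0, 35, -40], "turn": 0},
    {"fingers": 45, "translation": [0, -35, 40], "turn": 0},
    {"fingers": 45, "translation": [0, -15, 15], "turn": 0},
    {"fingers": 45, "translation": [0, 0, 0], "turn": 0},
    {"fingers": 45, "translation": [0, 0, 0], "turn": 0},
    {"fingers": 45, "translation": [0, 0, 0], "turn": 0},
  ],
)

```text
t: 25.58
eef_pos: [0.4122, -0.1156, 0.1865]
tool_rot: [-0.0, 0.995, -0.099, -0.001]
contact_force: [0.8, -0.3, -2.6]
gripper_width: 0.633
```

```bash
python3 - <<'E'
from h import *
crop("scene",180,120,360,280,4,"s9.png")
print(get_obs()["eef_pos"],get_obs()["contact_force"])
E
```

```text
[ 0.41238661 -0.11571443  0.18659314] [ 0.41894284  0.61911506 -2.59041816]
```

View pics/s9.png

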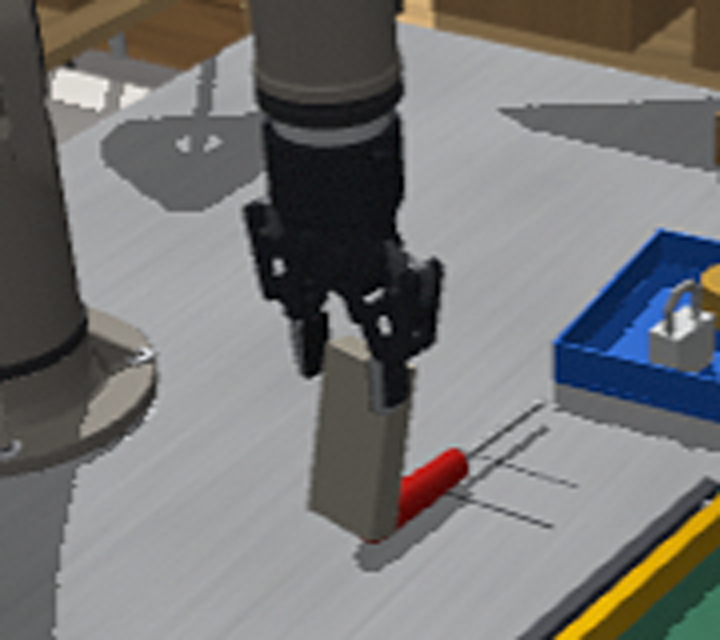

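Call:
move_arm(
  steps=[
    {"fingers": 45, "translation": [0, 20, -15], "turn": 0},
    {"fingers": 45, "translation": [0, 45, -35], "turn": 0},
    {"fingers": 45, "translation": [0, -45, 35], "turn": 0},
    {"fingers": 45, "translation": [0, -20, 15], "turn": 0},
    {"fingers": 45, "translation": [0, 0, 0], "turn": 0},
    {"fingers": 45, "translation": [0, 0, 0], "turn": 0},
  ],
)

```text
t: 26.38
eef_pos: [0.4124, -0.1156, 0.1867]
tool_rot: [-0.0, 0.995, -0.099, -0.0]
contact_force: [0.6, -0.1, -2.5]
gripper_width: 0.635
```

```bash
python3 - <<'E'
from h import *
crop("scene",180,120,360,280,4,"s10.png")
o=get_obs();print(o["eef_pos"],o["contact_force"])
G=o["eef_pos"]+[0,0,.023]
j=np.array([np.cos(-.2),np.sin(-.2),0]); b=np.array([j[1],-j[0],0])
for a in(70,80,90):
    a_=np.deg2rad(a);ax=b*np.cos(a_)-np.array([0,0,1])*np.sin(a_);n=b*np.sin(a_)+np.array([0,0,1])*np.cos(a_)
    P=[G+ax*e+j*w+n*t for e,w,t in((-.009,-.0275,.011),(.101,-.0275,.011),(.101,.0275,.011),(.101,.0275,-.011))]
    print(a,((proj("scene",P)-[180,120])*4).round().tolist())
E
```

```text
[ 0.41234077 -0.11546215  0.18657985] [ 0.5998053   1.52622192 -2.36442702]
70 [[300.0, 329.0], [266.0, 503.0], [331.0, 539.0], [357.0, 534.0]]
80 [[297.0, 332.0], [288.0, 500.0], [352.0, 535.0], [378.0, 524.0]]
90 [[295.0, 336.0], [309.0, 492.0], [373.0, 527.0], [399.0, 510.0]]
```

View pics/s10.png

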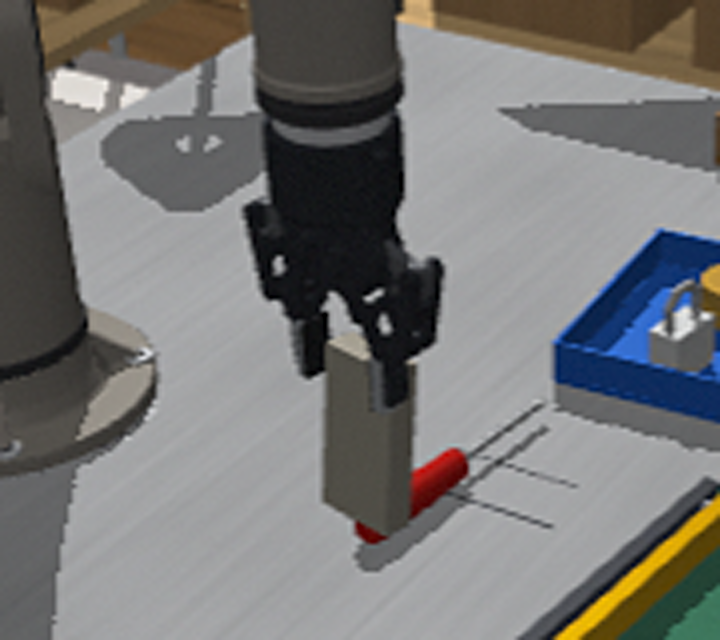

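```bash
python3 - <<'E'
from h import *
o=get_obs();T=o["eef_pos"]
j=np.array([np.cos(-.2),np.sin(-.2),0])
f=lambda P:((proj("scene",P)-[180,120])*4).round().tolist()
print("tcp",f([T]), "tips",f([T+j*.034+[0,0,.004],T-j*.034+[0,0,.004]]))
g=lambda x,y:(x/4+180-.375,y/4+120-.375)
# back out stone: bottom corners heights unknown; bottom z = z0
for zt in(.20,.205,.21): print(zt,[pz("scene",g(*p),zt).round(4).tolist() for p in((327,340),)])
for zb in(.095,.10,.105): print(zb,[pz("scene",g(*p),zb).round(4).tolist() for p in((323,500),(387,533),(409,520))])
E
```

```text
tcp [[346.0, 392.0]] tips [[387.0, 406.0], [305.0, 366.0]]
0.2 [[0.3811, -0.0894, 0.2]]
0.205 [[0.3862, -0.0962, 0.205]]
0.21 [[0.3913, -0.1029, 0.21]]
0.095 [[0.3817, -0.1072, 0.095], [0.4352, -0.1169, 0.095], [0.4395, -0.0992, 0.095]]
0.1 [[0.3861, -0.1129, 0.1], [0.4392, -0.1225, 0.1], [0.4435, -0.1049, 0.1]]
0.105 [[0.3905, -0.1186, 0.105], [0.4433, -0.1281, 0.105], [0.4475, -0.1106, 0.105]]
```

Call:
move_arm(
  steps=[
    {"fingers": 45, "translation": [0, 0, 0], "turn": 0},
    {"fingers": 45, "translation": [10, 8, 5], "turn": 0.1},
    {"fingers": 45, "translation": [22, 16, 5], "turn": 0.17},
    {"fingers": 45, "translation": [24, 18, 5], "turn": 0.17},
    {"fingers": 45, "translation": [24, 18, 0], "turn": 0.18},
    {"fingers": 45, "translation": [24, 18, 0], "turn": 0.18},
    {"fingers": 45, "translation": [24, 18, 0], "turn": 0.18},
    {"fingers": 45, "translation": [24, 18, 0], "turn": 0.18},
    {"fingers": 45, "translation": [24, 18, 0], "turn": 0.18},
    {"fingers": 45, "translation": [22, 16, 0], "turn": 0.18},
  ],
  newtons=70,
)

```text
t: 27.68
eef_pos: [0.6115, 0.0327, 0.2017]
tool_rot: [-0.0, 0.788, 0.616, -0.0]
contact_force: [-0.4, -0.5, -2.6]
gripper_width: 0.621
```

Call:
move_arm(
  steps=[
    {"fingers": 45, "translation": [5, 3, -15], "turn": 0.152},
    {"fingers": 45, "translation": [0, 0, -30], "turn": 0},
    {"fingers": 45, "translation": [0, 0, -25], "turn": 0},
    {"fingers": 45, "translation": [0, 0, -8], "turn": 0},
    {"fingers": 45, "translation": [0, 0, 0], "turn": 0},
  ],
)

```text
t: 28.3
eef_pos: [0.6158, 0.0348, 0.1241]
tool_rot: [-0.0, 0.741, 0.672, -0.0]
contact_force: [-0.5, -0.2, -2.6]
gripper_width: 0.613
```

```bash
python3 - <<'E'
from h import *
crop("scene",270,140,440,290,4.2,"s11.png")
o=get_obs();print(o["eef_pos"],o["contact_force"],jig(o["eef_pos"]))
E
```

```text
[0.61630471 0.03498824 0.1248962 ] [-0.2067724   0.26499571 -0.96050293] [-0.02876712  0.04988923]
```

View pics/s11.png

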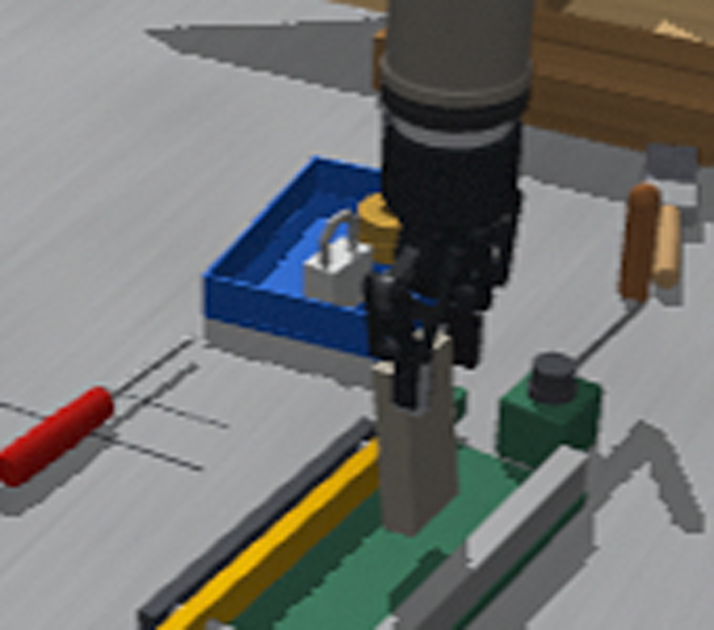

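Call:
move_arm(
  steps=[
    {"fingers": 45, "translation": [0, 0, -10], "turn": 0},
    {"fingers": 45, "translation": [0, 0, -6], "turn": 0},
    {"fingers": 45, "translation": [0, 0, -4], "turn": 0},
    {"fingers": 45, "translation": [0, 0, 0], "turn": 0},
  ],
)

```text
t: 28.85
eef_pos: [0.6158, 0.0345, 0.104]
tool_rot: [-0.0, 0.741, 0.672, -0.0]
contact_force: [-0.5, -0.8, -2.2]
gripper_width: 0.619
```

```bash
python3 - <<'E'
from h import *
crop("scene",300,180,420,290,6,"s12.png")
o=get_obs();print(o["eef_pos"],o["contact_force"],jig(o["eef_pos"]))
E
```

```text
[0.61595603 0.03459012 0.1042934 ] [-0.18279703  0.10491827 -2.02425434] [-0.02907474  0.04945859]
```

View pics/s12.png

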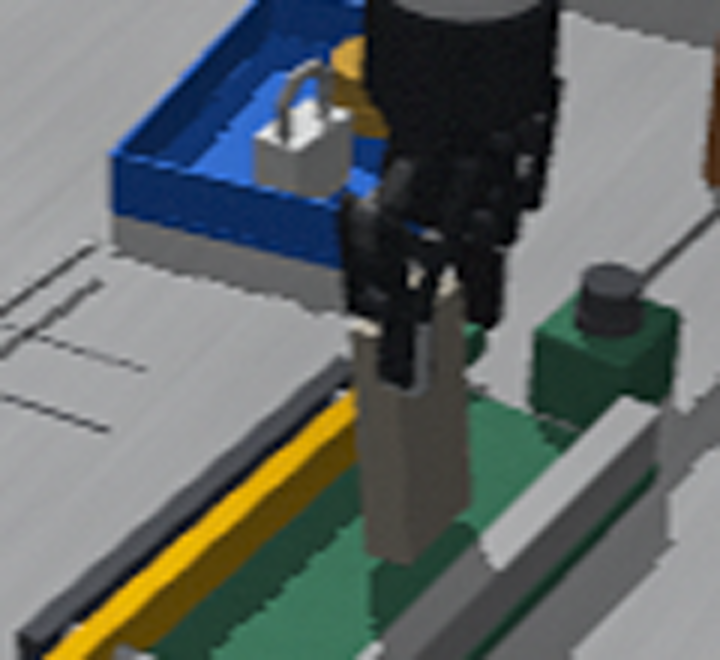

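Call:
move_arm(
  steps=[
    {"fingers": 45, "translation": [0, 0, -3], "turn": 0},
    {"fingers": 45, "translation": [0, 0, -3], "turn": 0},
    {"fingers": 45, "translation": [0, 0, 0], "turn": 0},
  ],
)

```text
t: 29.28
eef_pos: [0.617, 0.0345, 0.0993]
tool_rot: [0.001, 0.741, 0.672, 0.001]
contact_force: [0.4, -1.0, 4.5]
gripper_width: 0.613
```

Call:
move_arm(
  steps=[
    {"fingers": 45, "translation": [0, 0, 0], "turn": 0},
    {"fingers": 45, "translation": [0, 0, -2], "turn": 0},
    {"fingers": 45, "translation": [0, 0, 0], "turn": 0},
    {"fingers": 45, "translation": [0, 0, 0], "turn": 0},
  ],
  newtons=20,
)

```text
t: 29.78
eef_pos: [0.6184, 0.0345, 0.0991]
tool_rot: [0.002, 0.741, 0.671, 0.002]
contact_force: [-0.1, -3.1, 15.5]
gripper_width: 0.616
```

```bash
python3 - <<'E'
from h import *
crop("scene",300,180,420,290,6,"s13.png")
o=get_obs();print(o["eef_pos"],o["contact_force"],jig(o["eef_pos"]))
E
```

```text
[0.61838315 0.03444406 0.09908742] [ 0.41313253 -3.73246553 14.49066467] [-0.02664507  0.04955314]
```

View pics/s13.png

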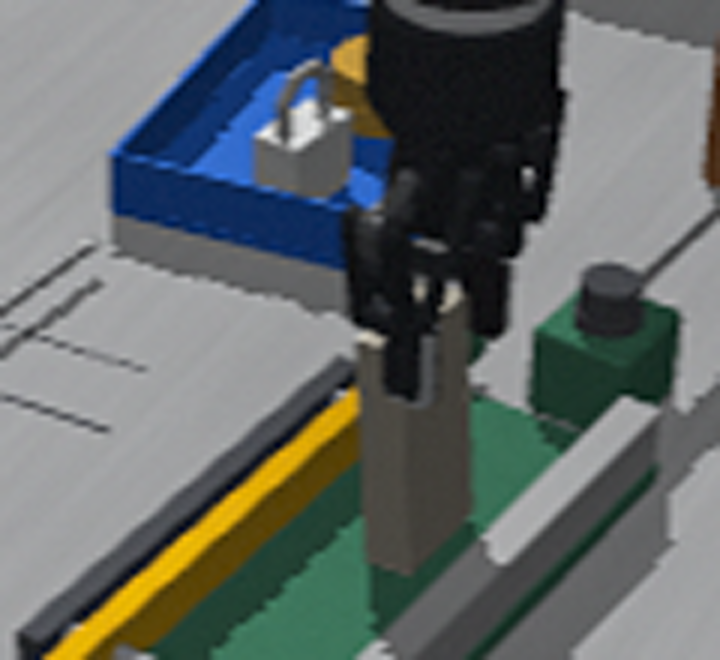

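Call:
move_arm(
  steps=[
    {"fingers": 45, "translation": [0, 0, 2], "turn": 0},
    {"fingers": 45, "translation": [3, -0.3, 0], "turn": 0},
    {"fingers": 45, "translation": [3, -0.3, 0], "turn": 0},
    {"fingers": 45, "translation": [3, -0.3, 0], "turn": 0},
    {"fingers": 45, "translation": [3, -0.3, 0], "turn": 0},
    {"fingers": 45, "translation": [0, 0, 0], "turn": 0},
  ],
)

```text
t: 30.58
eef_pos: [0.6268, 0.0337, 0.0982]
tool_rot: [-0.001, 0.741, 0.672, -0.001]
contact_force: [-4.1, -1.0, 5.9]
gripper_width: 0.614
```

```bash
python3 - <<'E'
from h import *
crop("scene",300,180,420,290,6,"s14.png")
o=get_obs();print(o["eef_pos"],o["contact_force"],jig(o["eef_pos"]))
v=[wor(-.02,.05),wor(-.02,.02)]
print(((proj("scene",[[*v[0],.01],[*v[0],.12],[*v[1],.01],[*v[1],.12]])-[300,180])*6).round())
E
```

```text
[0.62675802 0.03367421 0.09824304] [-3.33626181 -0.79503025  6.42306056] [-0.01823512  0.04961482]
[[439. 544.]
 [453. 330.]
 [402. 581.]
 [414. 364.]]
```

View pics/s14.png

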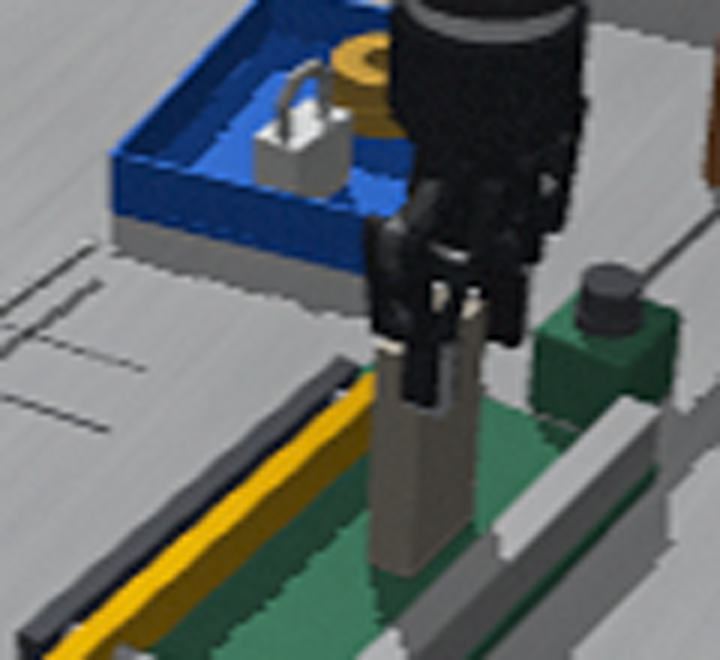

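Call:
move_arm(
  steps=[
    {"fingers": 45, "translation": [2, 0, 0], "turn": 0},
    {"fingers": 45, "translation": [0, 0, 3], "turn": 0},
    {"fingers": 45, "translation": [3, -0.3, 0], "turn": 0},
    {"fingers": 45, "translation": [3, -0.3, 0], "turn": 0},
    {"fingers": 45, "translation": [0, 0, 0], "turn": 0},
  ],
  newtons=60,
)

```text
t: 31.25
eef_pos: [0.6362, 0.0326, 0.101]
tool_rot: [-0.0, 0.741, 0.672, 0.0]
contact_force: [0.3, 0.2, -2.4]
gripper_width: 0.618
```

```bash
python3 - <<'E'
from h import *
crop("scene",300,180,420,290,6,"s15.png")
o=get_obs();print(o["eef_pos"],o["contact_force"],jig(o["eef_pos"]))
E
```

```text
[0.63602735 0.03266491 0.101051  ] [ 0.5030164   0.95005363 -2.24282294] [-0.00891141  0.04952663]
```

View pics/s15.png

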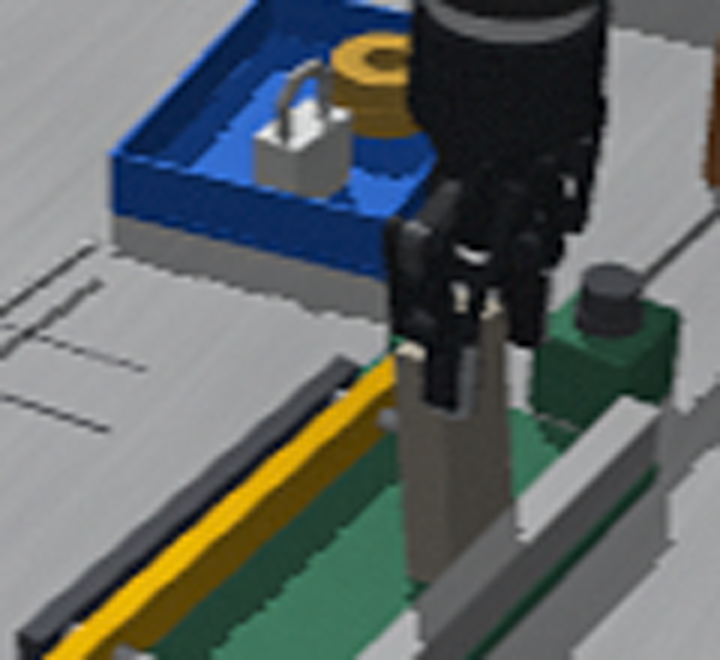

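Call:
move_arm(
  steps=[
    {"fingers": 45, "translation": [3, -0.3, 0], "turn": 0},
    {"fingers": 45, "translation": [3, -0.3, 0], "turn": 0},
    {"fingers": 45, "translation": [3, -0.3, 0], "turn": 0},
    {"fingers": 45, "translation": [0, 0, 0], "turn": 0},
  ],
  newtons=30,
)

```text
t: 31.8
eef_pos: [0.6447, 0.0319, 0.1012]
tool_rot: [-0.0, 0.741, 0.672, -0.0]
contact_force: [-1.9, 0.6, -0.5]
gripper_width: 0.615
```

```bash
python3 - <<'E'
from h import *
crop("scene",300,180,420,290,6,"s16.png")
o=get_obs();print(o["eef_pos"],o["contact_force"],jig(o["eef_pos"]))
E
```

```text
[0.64460943 0.03193232 0.10115878] [-2.29158613 -0.63436898 -0.91450608] [-0.00029895  0.04964586]
```

View pics/s16.png

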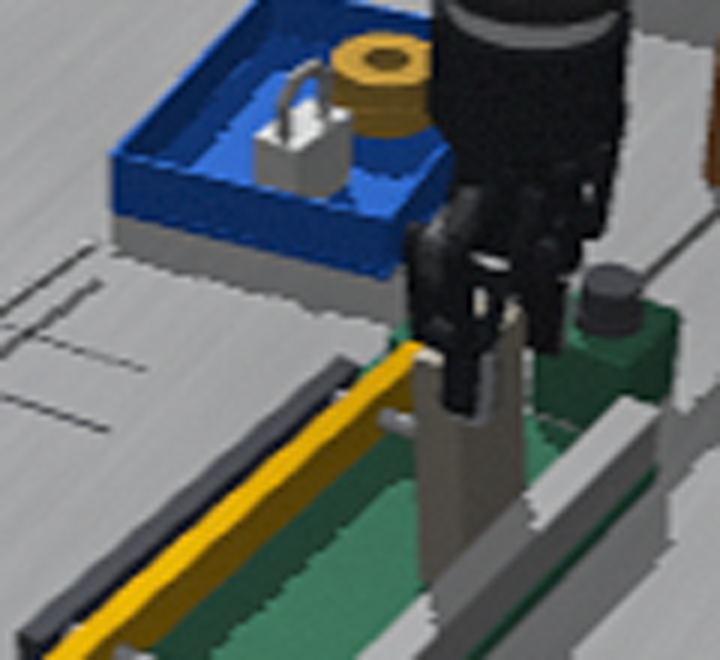

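Call:
move_arm(
  steps=[
    {"fingers": 45, "translation": [3, -0.3, 0], "turn": 0},
    {"fingers": 45, "translation": [3, -0.3, 0], "turn": 0},
    {"fingers": 45, "translation": [0, 0, 0], "turn": 0},
  ],
  newtons=20,
)

```text
t: 32.22
eef_pos: [0.6504, 0.0314, 0.1012]
tool_rot: [-0.001, 0.741, 0.672, -0.001]
contact_force: [-5.2, -0.1, 0.5]
gripper_width: 0.617
```

```bash
python3 - <<'E'
from h import *
crop("scene",300,180,420,290,6,"s17.png")
o=get_obs();print(o["eef_pos"],o["contact_force"],jig(o["eef_pos"]))
E
```

```text
[0.65042659 0.03139005 0.10117755] [-5.07986391  0.09808128 -0.1738604 ] [0.00554333 0.0496812 ]
```

View pics/s17.png

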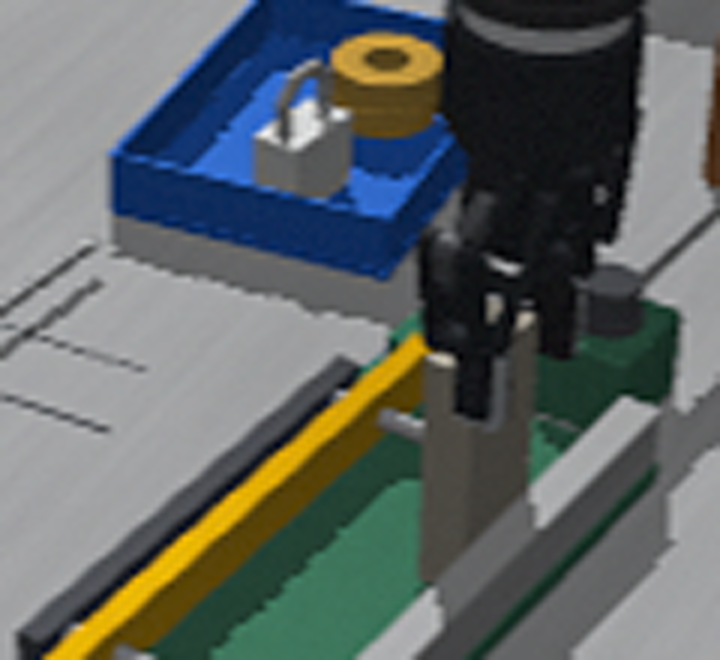

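Call:
move_arm(
  steps=[
    {"fingers": 45, "translation": [2, -0.2, 0], "turn": 0},
    {"fingers": 45, "translation": [0, 0, -2], "turn": 0},
    {"fingers": 45, "translation": [0, 0, -1], "turn": 0},
    {"fingers": 45, "translation": [0, 0, 0], "turn": 0},
  ],
)

```text
t: 32.78
eef_pos: [0.6523, 0.0314, 0.0983]
tool_rot: [-0.0, 0.741, 0.672, -0.0]
contact_force: [-5.2, 0.4, 0.7]
gripper_width: 0.611
```

```bash
python3 - <<'E'
from h import *
crop("scene",300,180,420,290,6,"s18.png")
o=get_obs();print(o["eef_pos"],o["contact_force"],jig(o["eef_pos"]))
E
```

```text
[0.65225705 0.03136946 0.09829668] [-5.12204022  0.32710134  0.77076045] [0.00736686 0.04984164]
```

View pics/s18.png

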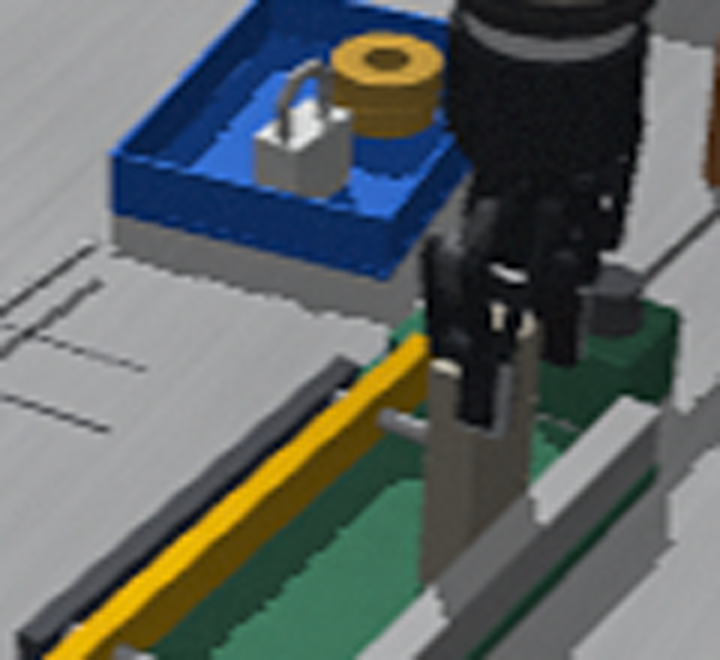

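Call:
move_arm(
  steps=[
    {"fingers": 45, "translation": [0, 0, -2], "turn": 0},
    {"fingers": 45, "translation": [0, 0, 0], "turn": 0},
  ],
)

```text
t: 33.08
eef_pos: [0.6539, 0.0311, 0.0977]
tool_rot: [0.001, 0.741, 0.671, 0.001]
contact_force: [-4.4, -0.2, 6.3]
gripper_width: 0.617
```

Call:
move_arm(
  steps=[
    {"fingers": 53, "translation": [0, 0, 0], "turn": 0},
    {"fingers": 56, "translation": [0, 0, 0], "turn": 0},
    {"fingers": 60, "translation": [0, 0, 0], "turn": 0},
    {"fingers": 66, "translation": [0, 0, 0], "turn": 0},
    {"fingers": 70, "translation": [0, 0, 0], "turn": 0},
    {"fingers": 72, "translation": [0, 0, 30], "turn": 0},
    {"fingers": 72, "translation": [0, 0, 50], "turn": 0},
  ],
)

```text
t: 33.95
eef_pos: [0.6519, 0.0306, 0.1754]
tool_rot: [-0.001, 0.741, 0.672, -0.001]
contact_force: [0.7, -0.2, 0.2]
gripper_width: 0.843
```

```bash
python3 - <<'E'
from h import *
crop("scene",300,180,420,290,6,"s19.png")
o=get_obs();print(o["eef_pos"],o["contact_force"],jig(o["eef_pos"]))
read_camera("top")
for d in outline_of("top","stone0")[:6]:
    print(round(d["conf"],2),d["xy"],d["mask"].sum(),np.round(rect("top",d["mask"],0.022),2))
v=[wor(-.022,.05+.0275),wor(-.022,.05-.0275),wor(0,.0225)]
print(((proj("scene",[[*x,z] for x in v for z in(.01,.12)])-[300,180])*6).round())
E
```

```text
[0.65573095 0.03252207 0.18402328] [2.50746043 1.11066716 5.19689125] [0.01070983 0.05133195]
0.93 [392.9, 202.5] 676 [ 611.25 -261.88  113.53   57.73   -1.42]
0.83 [435.9, 274.7] 450 [ 3.8552e+02 -3.8385e+02  8.6710e+01  5.8090e+01 -3.7000e-01]
0.79 [487.8, 282.9] 720 [ 362.75 -535.39  114.06   64.41   -1.08]
0.71 [296.2, 191.9] 172 [639.88  41.25  66.02  32.8    0.78]
0.35 [462.4, 193.3] 542 [ 647.82 -480.87  238.19   25.34   -1.26]
[[467. 510.]
 [482. 297.]
 [401. 576.]
 [413. 360.]
 [447. 595.]
 [461. 378.]]
```

View pics/s19.png

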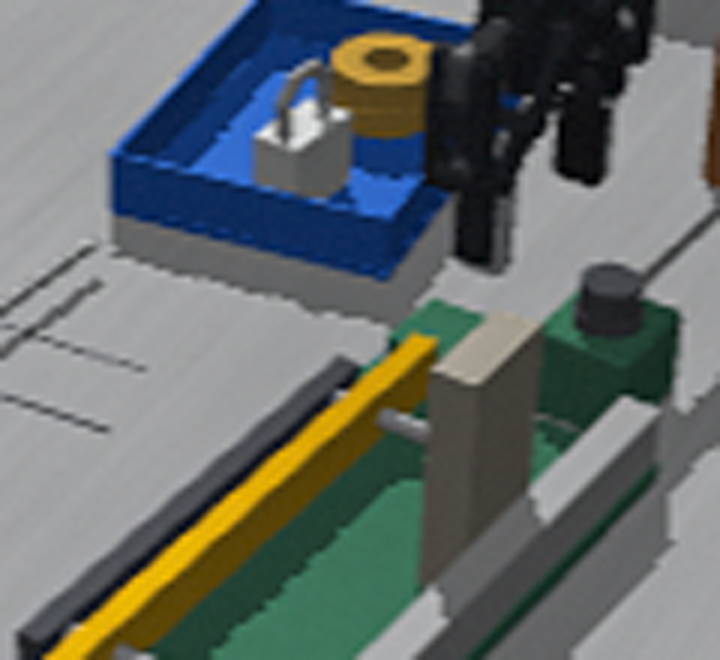

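```bash
python3 - <<'E'
from h import *
crop("top",350,170,470,260,6,"t20.png")
E
```

```text
(no output)
```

View pics/t20.png

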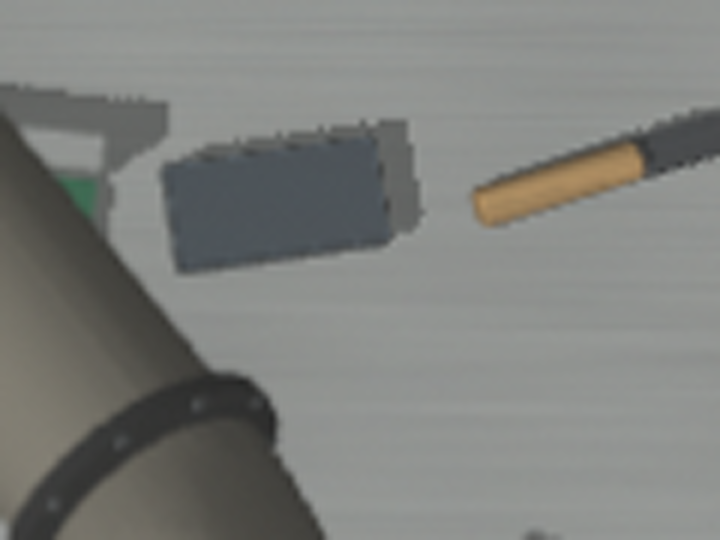

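```bash
python3 - <<'E'
from h import *
P=np.array([pz("top",(x/6+350-.42,y/6+170-.42),.022) for x,y in((165,168),(180,272),(388,243),(378,138))])
print(P.round(4), P.mean(0).round(4))
near=(P[0]+P[1])/2; far=(P[2]+P[3])/2; d=far-near; print(near,far,np.linalg.norm(d),np.arctan2(d[1],d[0]), (near+d/np.linalg.norm(d)*.009).round(4))
print(get_obs()["eef_pos"])
E
```

```text
[[ 0.6305 -0.2059  0.022 ]
 [ 0.5766 -0.2131  0.022 ]
 [ 0.5922 -0.3203  0.022 ]
 [ 0.647  -0.316   0.022 ]] [ 0.6116 -0.2638  0.022 ]
[ 0.60353062 -0.20950515  0.022     ] [ 0.61960079 -0.31814032  0.022     ] 0.10981734714009836 -1.4239335451425983 [ 0.6048 -0.2184  0.022 ]
[0.65363856 0.03122467 0.17743489]
```

Call:
move_arm(
  steps=[
    {"fingers": 75, "translation": [-6, -31, 0], "turn": -0.166},
    {"fingers": 75, "translation": [-6, -31, 0], "turn": -0.166},
    {"fingers": 75, "translation": [-6, -31, 0], "turn": -0.166},
    {"fingers": 75, "translation": [-6, -31, 0], "turn": -0.166},
    {"fingers": 75, "translation": [-6, -31, 0], "turn": -0.166},
    {"fingers": 75, "translation": [-6, -31, 0], "turn": -0.166},
    {"fingers": 75, "translation": [-6, -31, 0], "turn": -0.166},
    {"fingers": 75, "translation": [-7, -33, 0], "turn": -0.163},
    {"fingers": 75, "translation": [0, 0, -50], "turn": 0},
    {"fingers": 75, "translation": [0, 0, -40], "turn": 0},
  ],
)

```text
t: 35.4
eef_pos: [0.6025, -0.2198, 0.0836]
tool_rot: [-0.0, 0.997, 0.073, -0.001]
contact_force: [0.1, 0.8, 1.0]
gripper_width: 0.874
```

Call:
move_arm(
  steps=[
    {"fingers": 75, "translation": [0, 0, -40], "turn": 0},
    {"fingers": 75, "translation": [0, 0, -25], "turn": 0},
    {"fingers": 75, "translation": [0, 0, -10], "turn": 0},
    {"fingers": 75, "translation": [0, 0, 0], "turn": 0},
    {"fingers": 75, "translation": [0, 0, 0], "turn": 0},
  ],
)

```text
t: 36.02
eef_pos: [0.6048, -0.2191, 0.0124]
tool_rot: [0.0, 0.997, 0.074, 0.001]
contact_force: [-0.1, 0.9, 0.5]
gripper_width: 0.883
```

Call:
move_arm(
  steps=[
    {"fingers": 75, "translation": [0, 0, -10], "turn": 0},
    {"fingers": 75, "translation": [0, 0, 0], "turn": 0},
    {"fingers": 45, "translation": [0, 0, 0], "turn": 0},
    {"fingers": 45, "translation": [0, 0, 0], "turn": 0},
    {"fingers": 45, "translation": [0, 0, 0], "turn": 0},
    {"fingers": 45, "translation": [0, 0, 0], "turn": 0},
    {"fingers": 45, "translation": [0, 0, 30], "turn": 0},
    {"fingers": 45, "translation": [0, 0, 55], "turn": 0},
    {"fingers": 45, "translation": [0, 0, 60], "turn": 0},
    {"fingers": 45, "translation": [0, 0, 30], "turn": 0},
  ],
  newtons=20,
)

```text
t: 37.28
eef_pos: [0.6044, -0.2191, 0.179]
tool_rot: [0.0, 0.997, 0.074, 0.001]
contact_force: [-0.2, 0.3, -3.2]
gripper_width: 0.637
```

Call:
move_arm(
  steps=[
    {"fingers": 45, "translation": [0, 0, 10], "turn": 0},
    {"fingers": 45, "translation": [0, 0, -25], "turn": 0},
    {"fingers": 45, "translation": [0, 0, -55], "turn": 0},
    {"fingers": 45, "translation": [0, 0, 60], "turn": 0},
    {"fingers": 45, "translation": [0, 0, 25], "turn": 0},
    {"fingers": 45, "translation": [0, 0, 0], "turn": 0},
    {"fingers": 45, "translation": [0, 0, -25], "turn": 0},
    {"fingers": 45, "translation": [0, 0, -60], "turn": 0},
    {"fingers": 45, "translation": [0, 0, 60], "turn": 0},
    {"fingers": 45, "translation": [0, 0, 25], "turn": 0},
  ],
)

```text
t: 38.52
eef_pos: [0.6031, -0.2186, 0.1887]
tool_rot: [-0.001, 0.997, 0.074, -0.002]
contact_force: [0.6, -0.4, -1.6]
gripper_width: 0.637
```

Call:
move_arm(
  steps=[
    {"fingers": 45, "translation": [0, 0, 0], "turn": 0},
    {"fingers": 45, "translation": [0, 0, -25], "turn": 0},
    {"fingers": 45, "translation": [0, 0, -60], "turn": 0},
    {"fingers": 45, "translation": [0, 0, 60], "turn": 0},
    {"fingers": 45, "translation": [0, 0, 25], "turn": 0},
    {"fingers": 45, "translation": [0, 0, 0], "turn": 0},
    {"fingers": 45, "translation": [0, 15, -25], "turn": 0},
    {"fingers": 45, "translation": [0, 35, -50], "turn": 0},
    {"fingers": 45, "translation": [0, -35, 50], "turn": 0},
    {"fingers": 45, "translation": [0, -15, 25], "turn": 0},
  ],
)

```text
t: 39.78
eef_pos: [0.602, -0.2203, 0.1889]
tool_rot: [0.0, 0.997, 0.074, -0.002]
contact_force: [0.9, -1.2, -1.7]
gripper_width: 0.638
```

```bash
cat >> h.py <<'E'
def hang(name,x0,y0,x1,y1,f,psi):
    crop("scene",x0,y0,x1,y1,f,name)
    o=get_obs();print(o["eef_pos"].round(4),o["contact_force"].round(1))
    G=o["eef_pos"]+[0,0,.010]
    j=np.array([np.cos(psi),np.sin(psi),0]); b=np.array([j[1],-j[0],0])
    for a in(30,50,70,80,90,100):
        a_=np.deg2rad(a);ax=b*np.cos(a_)-np.array([0,0,1])*np.sin(a_);n=b*np.sin(a_)+np.array([0,0,1])*np.cos(a_)
        P=[G+ax*e+j*w+n*t for e,w,t in((-.009,-.0275,.011),(.101,-.0275,.011),(.101,.0275,.011),(.101,.0275,-.011))]
        print(a,((proj("scene",P)-[x0,y0])*f).round().tolist())
E
python3 - <<'E'
from h import *
hang("s21.png",240,180,400,360,3.4,.147)
E
```

```text
[ 0.6037 -0.2233  0.1926] [ 1.8 -4.1  0.4]
30 [[211.0, 244.0], [148.0, 414.0], [238.0, 438.0], [246.0, 451.0]]
50 [[207.0, 249.0], [164.0, 431.0], [251.0, 454.0], [262.0, 454.0]]
70 [[204.0, 256.0], [185.0, 428.0], [269.0, 450.0], [282.0, 437.0]]
80 [[203.0, 259.0], [196.0, 418.0], [279.0, 440.0], [292.0, 423.0]]
90 [[202.0, 263.0], [207.0, 405.0], [290.0, 426.0], [302.0, 404.0]]
100 [[201.0, 268.0], [218.0, 388.0], [300.0, 409.0], [312.0, 383.0]]
```

View pics/s21.png

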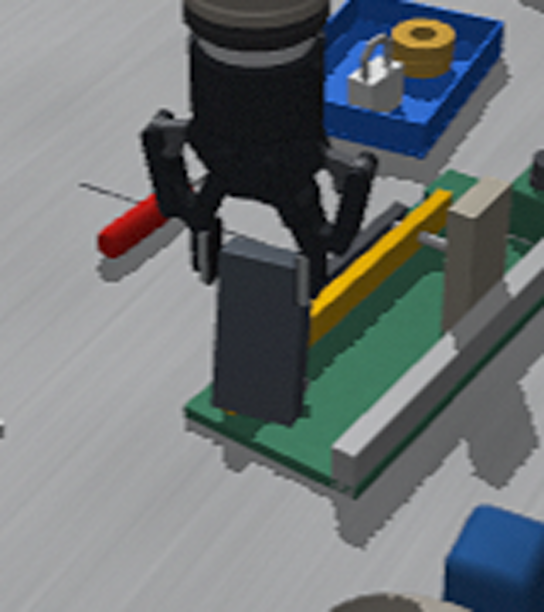

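Call:
move_arm(
  steps=[
    {"fingers": 45, "translation": [0, 0, 0], "turn": 0},
    {"fingers": 45, "translation": [0, 20, -15], "turn": 0},
    {"fingers": 45, "translation": [0, 45, -35], "turn": 0},
    {"fingers": 45, "translation": [0, -45, 35], "turn": 0},
    {"fingers": 45, "translation": [0, -20, 15], "turn": 0},
    {"fingers": 45, "translation": [0, 0, 0], "turn": 0},
    {"fingers": 45, "translation": [0, 0, 0], "turn": 0},
  ],
)

```text
t: 40.7
eef_pos: [0.6027, -0.2169, 0.189]
tool_rot: [-0.001, 0.997, 0.075, -0.002]
contact_force: [-0.1, 0.3, -2.2]
gripper_width: 0.631
```

```bash
python3 - <<'E'
from h import *
hang("s22.png",280,220,380,320,6,.147)
E
```

```text
[ 0.6029 -0.2167  0.1893] [ 0.5  0.5 -2.4]
30 [[140.0, 188.0], [31.0, 486.0], [188.0, 527.0], [202.0, 550.0]]
50 [[134.0, 196.0], [59.0, 516.0], [212.0, 557.0], [231.0, 556.0]]
70 [[129.0, 208.0], [94.0, 510.0], [243.0, 549.0], [265.0, 527.0]]
80 [[127.0, 215.0], [114.0, 494.0], [260.0, 532.0], [282.0, 501.0]]
90 [[125.0, 222.0], [133.0, 471.0], [278.0, 508.0], [300.0, 469.0]]
100 [[123.0, 229.0], [152.0, 441.0], [296.0, 477.0], [317.0, 432.0]]
```

View pics/s22.png

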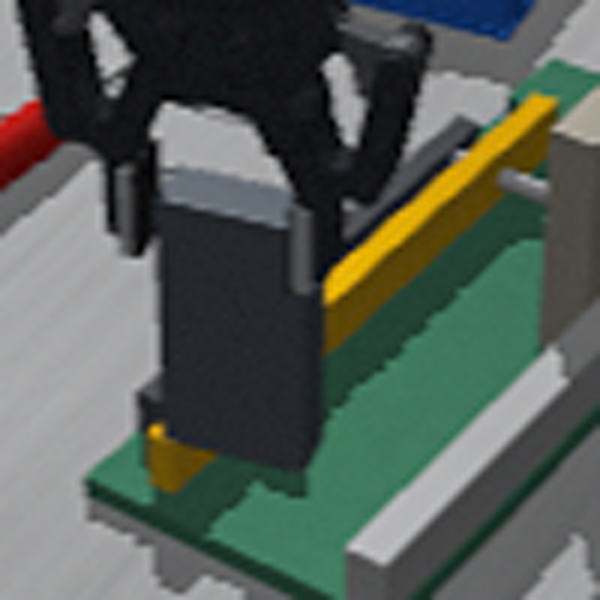

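Call:
move_arm(
  steps=[
    {"fingers": 45, "translation": [0, 0, 0], "turn": 0},
    {"fingers": 45, "translation": [0, 8, 5], "turn": 0.1},
    {"fingers": 45, "translation": [0, 16, 5], "turn": 0.16},
    {"fingers": 45, "translation": [1, 20, 0], "turn": 0.17},
    {"fingers": 45, "translation": [1, 20, 0], "turn": 0.17},
    {"fingers": 45, "translation": [1, 20, 0], "turn": 0.17},
    {"fingers": 45, "translation": [0, 20, 0], "turn": 0.17},
    {"fingers": 45, "translation": [0, 20, 0], "turn": 0.17},
    {"fingers": 45, "translation": [0, 16, -5], "turn": 0.15},
    {"fingers": 45, "translation": [0, 12, -10], "turn": 0.065},
  ],
  newtons=60,
)

```text
t: 42.0
eef_pos: [0.607, -0.0656, 0.186]
tool_rot: [0.0, 0.74, 0.673, 0.0]
contact_force: [0.5, -0.1, -3.1]
gripper_width: 0.618
```

Call:
move_arm(
  steps=[
    {"fingers": 45, "translation": [0, 0, -25], "turn": 0},
    {"fingers": 45, "translation": [0, 0, -30], "turn": 0},
    {"fingers": 45, "translation": [0, 0, -15], "turn": 0},
    {"fingers": 45, "translation": [0, 0, -5], "turn": 0},
    {"fingers": 45, "translation": [0, 0, 0], "turn": 0},
  ],
)

```text
t: 42.62
eef_pos: [0.6073, -0.0668, 0.1117]
tool_rot: [0.0, 0.741, 0.672, 0.0]
contact_force: [0.0, 0.1, -2.3]
gripper_width: 0.617
```

```bash
python3 - <<'E'
from h import *
crop("scene",280,180,400,310,5,"s23.png")
o=get_obs();print(o["eef_pos"],o["contact_force"],jig(o["eef_pos"]))
v=[wor(-.03,-.05)]
print(((proj("scene",[[*x,z] for x in v for z in(.01,.12)])-[280,180])*5).round())
E
```

```text
[ 0.60760043 -0.06674958  0.11215842] [-0.13574238  0.41432905 -1.94574996] [-0.02737318 -0.05221075]
[[343. 551.]
 [349. 368.]]
```

View pics/s23.png

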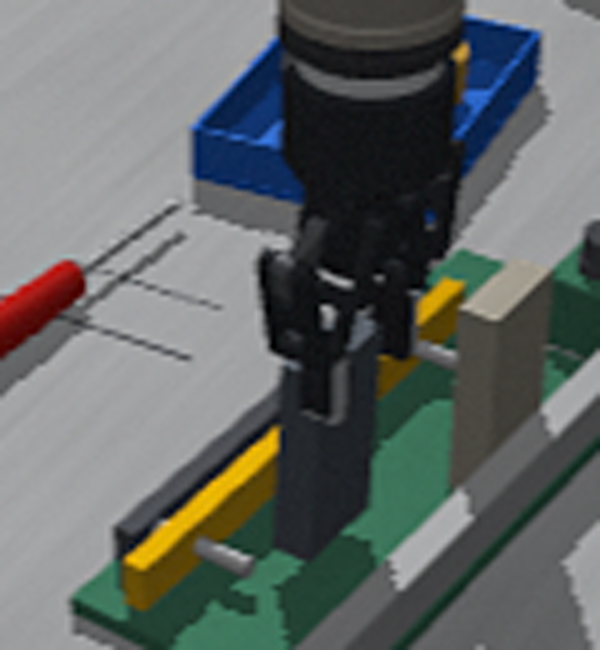

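Call:
move_arm(
  steps=[
    {"fingers": 45, "translation": [5, 0, -6], "turn": 0},
    {"fingers": 45, "translation": [5, -0.5, -4], "turn": 0},
    {"fingers": 45, "translation": [5, -0.5, 0], "turn": 0},
    {"fingers": 45, "translation": [4, -0.5, 0], "turn": 0},
    {"fingers": 45, "translation": [0, 0, 0], "turn": 0},
  ],
)

```text
t: 43.3
eef_pos: [0.6264, -0.0684, 0.1014]
tool_rot: [0.0, 0.741, 0.672, 0.0]
contact_force: [-1.0, -1.1, -3.1]
gripper_width: 0.62
```

Call:
move_arm(
  steps=[
    {"fingers": 45, "translation": [4, -0.4, 0], "turn": 0},
    {"fingers": 45, "translation": [3, -0.3, 0], "turn": 0},
    {"fingers": 45, "translation": [3, -0.3, 0], "turn": 0},
    {"fingers": 45, "translation": [0, 0, 0], "turn": 0},
  ],
  newtons=25,
)

```text
t: 43.8
eef_pos: [0.6362, -0.0694, 0.1014]
tool_rot: [0.0, 0.741, 0.672, 0.0]
contact_force: [-0.6, -0.2, -3.2]
gripper_width: 0.618
```

```bash
python3 - <<'E'
from h import *
crop("scene",280,180,400,310,5,"s24.png")
o=get_obs();print(o["eef_pos"],o["contact_force"],jig(o["eef_pos"]))
E
```

```text
[ 0.63598527 -0.06941946  0.10126406] [ 0.80562196 -0.10929494 -4.01069168] [ 0.00113656 -0.05206205]
```

View pics/s24.png

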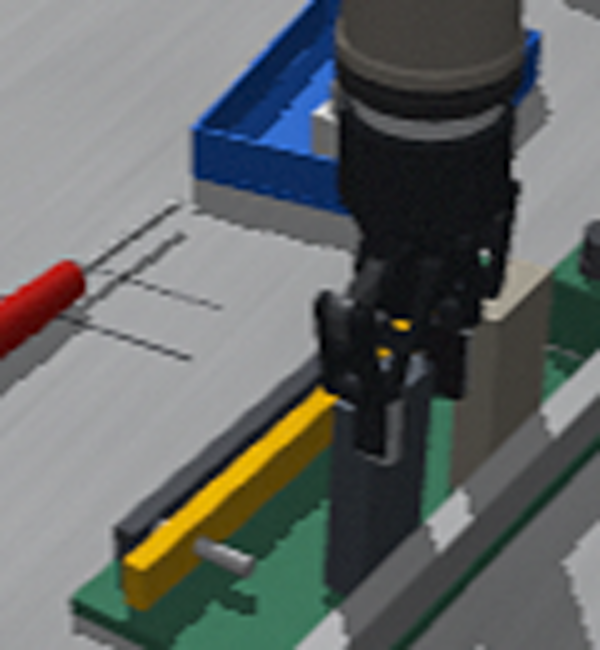

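Call:
move_arm(
  steps=[
    {"fingers": 45, "translation": [3, -0.3, 0], "turn": 0},
    {"fingers": 45, "translation": [3, -0.3, 0], "turn": 0},
    {"fingers": 45, "translation": [0, 0, 0], "turn": 0},
  ],
)

```text
t: 44.22
eef_pos: [0.6423, -0.0701, 0.1013]
tool_rot: [0.0, 0.741, 0.672, 0.0]
contact_force: [0.3, 0.7, -2.8]
gripper_width: 0.617
```

Call:
move_arm(
  steps=[
    {"fingers": 45, "translation": [2, -0.2, 0], "turn": 0},
    {"fingers": 45, "translation": [2, -0.2, 0], "turn": 0},
    {"fingers": 45, "translation": [0, 0, 0], "turn": 0},
  ],
)

```text
t: 44.6
eef_pos: [0.6457, -0.0704, 0.1012]
tool_rot: [-0.0, 0.741, 0.672, -0.0]
contact_force: [-2.9, 0.7, -2.0]
gripper_width: 0.615
```

```bash
python3 - <<'E'
from h import *
crop("scene",300,200,400,310,6,"s25.png")
o=get_obs();print(o["eef_pos"],o["contact_force"],jig(o["eef_pos"]))
E
```

```text
[ 0.64562932 -0.07038477  0.10119207] [-0.90016195  0.0890327  -2.18264499] [ 0.0108288  -0.05206943]
```

View pics/s25.png

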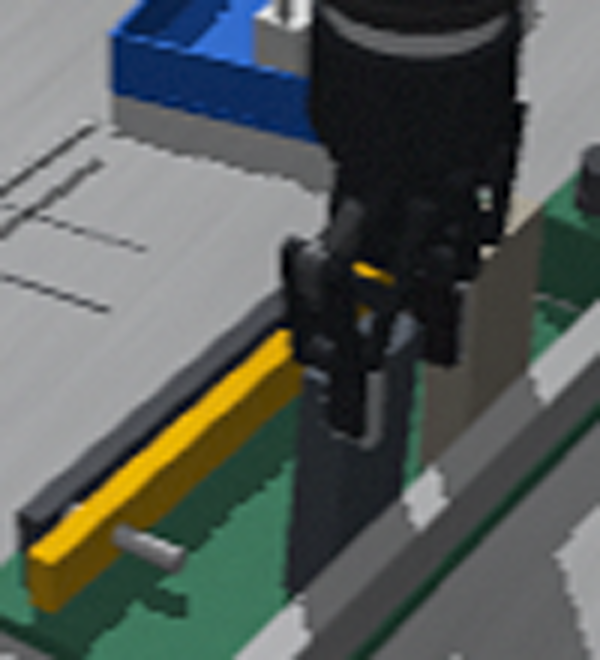

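Call:
move_arm(
  steps=[
    {"fingers": 45, "translation": [0, 0, -2], "turn": 0},
    {"fingers": 45, "translation": [0, 0, -1], "turn": 0},
    {"fingers": 45, "translation": [0, 0, 0], "turn": 0},
  ],
)

```text
t: 45.02
eef_pos: [0.6466, -0.0704, 0.0996]
tool_rot: [0.001, 0.741, 0.671, 0.0]
contact_force: [-3.0, -0.5, 6.6]
gripper_width: 0.617
```

Call:
move_arm(
  steps=[
    {"fingers": 45, "translation": [0, 0, -1], "turn": 0},
    {"fingers": 45, "translation": [0, 0, 0], "turn": 0},
    {"fingers": 53, "translation": [0, 0, 0], "turn": 0},
    {"fingers": 56, "translation": [0, 0, 0], "turn": 0},
    {"fingers": 60, "translation": [0, 0, 0], "turn": 0},
    {"fingers": 66, "translation": [0, 0, 0], "turn": 0},
    {"fingers": 70, "translation": [0, 0, 0], "turn": 0},
    {"fingers": 72, "translation": [0, 0, 30], "turn": 0},
    {"fingers": 72, "translation": [0, 0, 55], "turn": 0},
    {"fingers": 72, "translation": [0, 0, 40], "turn": 0},
  ],
  newtons=20,
)

```text
t: 46.28
eef_pos: [0.6464, -0.0701, 0.2245]
tool_rot: [0.0, 0.741, 0.672, 0.001]
contact_force: [0.7, -0.2, 0.6]
gripper_width: 0.843
```

```bash
python3 - <<'E'
from h import *
crop("scene",290,180,450,310,5,"s26.png")
o=get_obs();print(o["eef_pos"],o["contact_force"],jig(o["eef_pos"]))
read_camera("top")
for d in outline_of("top","stone0")[:6]:
    print(round(d["conf"],2),d["xy"],d["mask"].sum())
for n in("lever_grip","lever_pivot"):
    for c in("scene","top"): print(n,c,[(np.round(d["xy"],1),round(d["conf"],2)) for d in place_of(c,n)])
E
```

```text
[ 0.64881704 -0.06938004  0.23005309] [1.90784726 1.58166859 4.26457259] [ 0.0139016  -0.05075455]
0.96 [436.8, 277.5] 403
0.95 [486.3, 283.1] 694
0.58 [300.9, 191.4] 276
0.52 [333.8, 197.9] 216
lever_grip scene [(array([423.1, 196.3]), 0.74)]
lever_grip top [(array([211.7, 185.9]), 0.65), (array([462.7, 196.8]), 0.24)]
lever_pivot scene [(array([402.1, 213.5]), 0.82), (array([430.8, 192.1]), 0.62)]
lever_pivot top [(array([248.6, 194.1]), 0.9)]
```

View pics/s26.png

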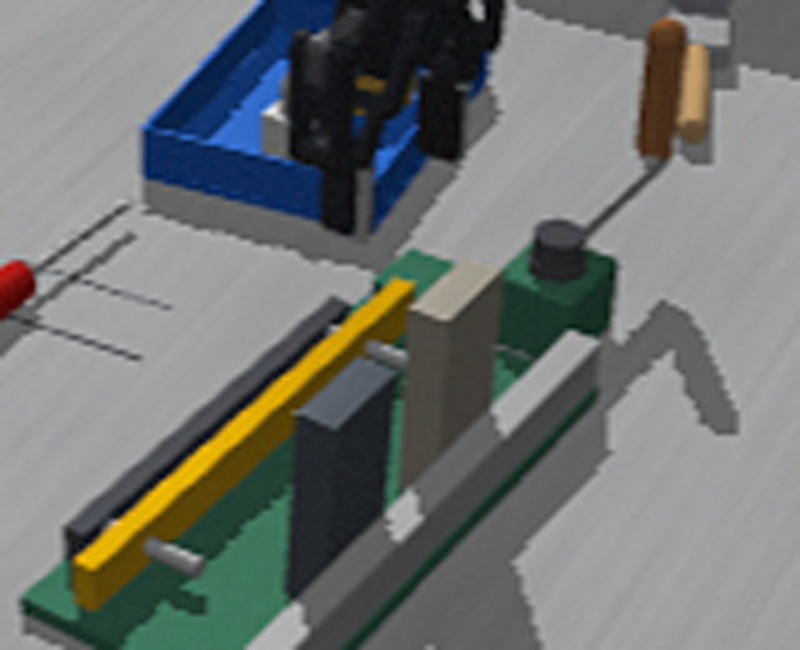

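```bash
python3 - <<'E'
from h import *
im=read_camera("top");cv2.imwrite("pics/t27.png",im)
f=lambda c,uv,z:pz(c,uv,z)
print(tri([423.1,196.3],[211.7,185.9]),pz("scene",[423.1,196.3],.105),pz("top",[211.7,185.9],.105))
print(tri([402.1,213.5],[248.6,194.1]),pz("scene",[402.1,213.5],.105),pz("top",[248.6,194.1],.105))
cv2.imwrite("pics/t27b.png",cv2.resize(im[165:225,195:285],None,fx=8,fy=8,interpolation=cv2.INTER_CUBIC))
E
```

```text
[0.65016923 0.29039885 0.10496186] [0.65177643 0.29220706 0.105     ] [0.64815947 0.28937268 0.105     ]
[0.62932695 0.18244825 0.10083574] [0.63562756 0.18036783 0.105     ] [0.62356516 0.17933827 0.105     ]
```

View pics/t27.png

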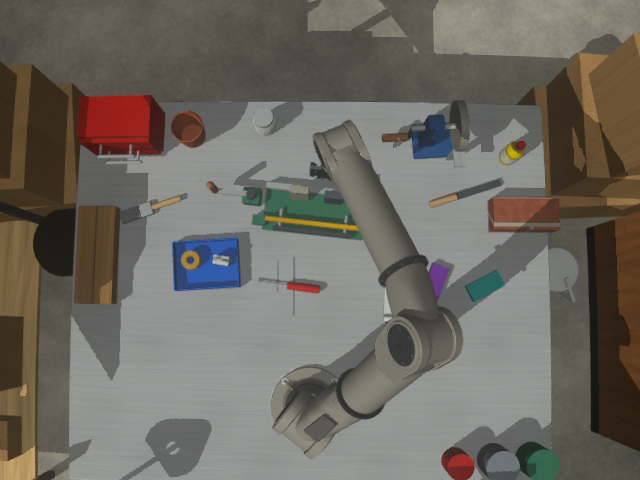

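View pics/t27b.png

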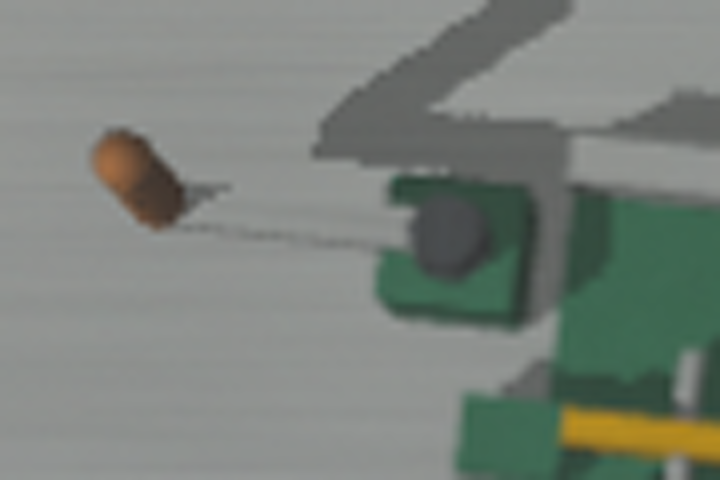

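```bash
python3 - <<'E'
from h import *
for p,z in(((121,155),.14),((160,213),.063),((450,237),.075)): print(pz("top",(195+p[0]/8-.44,165+p[1]/8-.44),z))
print(get_obs()["eef_pos"])
E
```

```text
[0.6465968  0.28893107 0.14      ]
[0.64072028 0.28797426 0.063     ]
[0.62920623 0.17636878 0.075     ]
[ 0.64516665 -0.0707336   0.22071821]
```

Call:
move_arm(
  steps=[
    {"fingers": 65, "translation": [0, 40, 0], "turn": -0.1745},
    {"fingers": 65, "translation": [0, 40, 0], "turn": -0.1745},
    {"fingers": 65, "translation": [0, 40, 0], "turn": -0.1745},
    {"fingers": 65, "translation": [0, 40, 0], "turn": -0.1745},
    {"fingers": 65, "translation": [0, 40, 0], "turn": -0.1745},
    {"fingers": 65, "translation": [0, 40, 0], "turn": -0.1745},
    {"fingers": 65, "translation": [0, 40, 0], "turn": -0.1745},
    {"fingers": 65, "translation": [0, 40, 0], "turn": -0.1745},
    {"fingers": 65, "translation": [0, 40, 0], "turn": -0.1745},
    {"fingers": 65, "translation": [0, 0, 0], "turn": 0},
  ],
)

```text
t: 47.92
eef_pos: [0.6435, 0.2947, 0.2213]
tool_rot: [-0.001, 0.999, -0.046, -0.001]
contact_force: [-0.4, -0.5, 0.3]
gripper_width: 0.761
```

```bash
python3 - <<'E'
from h import *
crop("scene",370,120,470,230,6,"s28.png")
o=get_obs();print(o["eef_pos"],o["contact_force"],o["tool_rot"])
print(((proj("scene",[[*o["eef_pos"][:2],z] for z in(.146,.095,.06)])-[370,120])*6).round())
E
```

```text
[0.64459899 0.29172367 0.22110981] [-0.13051076 -0.2733983  -0.08858523] [ 9.32450446e-05  9.98918947e-01 -4.64765426e-02 -9.26899121e-04]
[[313. 376.]
 [301. 473.]
 [294. 538.]]
```

View pics/s28.png

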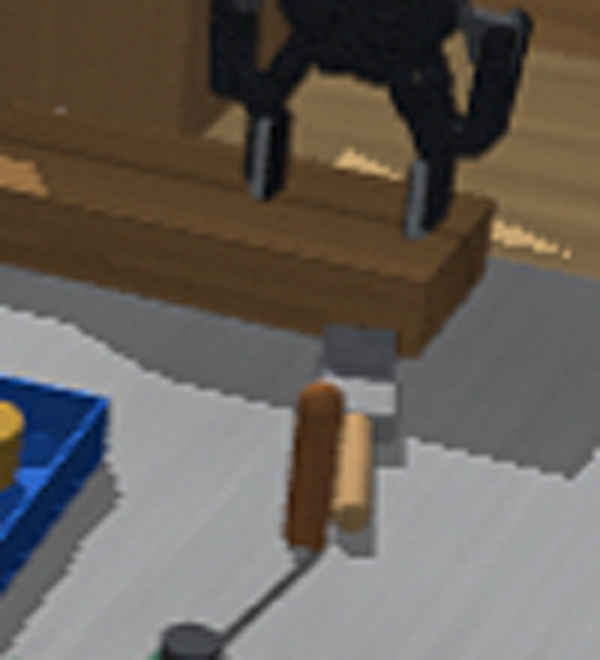

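Call:
move_arm(
  steps=[
    {"fingers": 65, "translation": [3, -1, -40], "turn": 0},
    {"fingers": 65, "translation": [0, 0, -40], "turn": 0},
    {"fingers": 65, "translation": [0, 0, -30], "turn": 0},
    {"fingers": 65, "translation": [0, 0, -16], "turn": 0},
    {"fingers": 65, "translation": [0, 0, 0], "turn": 0},
    {"fingers": 15, "translation": [0, 0, 0], "turn": 0},
    {"fingers": 15, "translation": [0, 0, 0], "turn": 0},
    {"fingers": 15, "translation": [0, 0, 0], "turn": 0},
    {"fingers": 15, "translation": [0, 0, 0], "turn": 0},
    {"fingers": 15, "translation": [0, 0, 0], "turn": 0},
  ],
  newtons=80,
)

```text
t: 49.22
eef_pos: [0.6459, 0.2896, 0.098]
tool_rot: [0.0, 0.999, -0.048, -0.002]
contact_force: [-12.1, -1.4, 11.0]
gripper_width: 0.24
```

```bash
python3 - <<'E'
import numpy as np
P=np.array([634,179.5]);r=110.5
a=1.463+np.linspace(0,.88,21)
q=P+r*np.c_[np.cos(a),np.sin(a)]
print(np.diff(q,axis=0).round(2).tolist()); print(q[-1])
E
```

```text
[[-4.84, 0.42], [-4.86, 0.2], [-4.86, -0.01], [-4.86, -0.22], [-4.84, -0.44], [-4.82, -0.65], [-4.78, -0.86], [-4.74, -1.07], [-4.69, -1.28], [-4.63, -1.48], [-4.56, -1.69], [-4.48, -1.89], [-4.39, -2.08], [-4.3, -2.27], [-4.19, -2.46], [-4.08, -2.64], [-3.96, -2.82], [-3.83, -2.99], [-3.7, -3.15], [-3.56, -3.31]]
[556.90242757 258.65942348]
```

Call:
move_arm(
  steps=[
    {"fingers": 15, "translation": [-4.8, 0.4, 0], "turn": 0.044},
    {"fingers": 15, "translation": [-4.9, 0.2, 0], "turn": 0.044},
    {"fingers": 15, "translation": [-4.9, 0, 0], "turn": 0.044},
    {"fingers": 15, "translation": [-4.9, -0.2, 0], "turn": 0.044},
    {"fingers": 15, "translation": [-4.8, -0.4, 0], "turn": 0.044},
    {"fingers": 15, "translation": [-4.8, -0.7, 0], "turn": 0.044},
    {"fingers": 15, "translation": [-4.8, -0.9, 0], "turn": 0.044},
    {"fingers": 15, "translation": [-4.7, -1.1, 0], "turn": 0.044},
    {"fingers": 15, "translation": [-4.7, -1.3, 0], "turn": 0.044},
    {"fingers": 15, "translation": [-4.6, -1.5, 0], "turn": 0.044},
  ],
)

```text
t: 50.48
eef_pos: [0.6007, 0.2851, 0.0981]
tool_rot: [-0.001, 0.985, 0.171, 0.001]
contact_force: [-1.8, 4.2, 4.7]
gripper_width: 0.238
```

```bash
python3 - <<'E'
from h import *
crop("scene",280,140,460,310,4.2,"s29.png")
o=get_obs();print(o["eef_pos"],o["contact_force"])
d=o["eef_pos"][:2]-[.634,.1795];print(np.hypot(*d),np.arctan2(d[1],d[0])-1.463)
E
```

```text
[0.60026013 0.28496275 0.09804995] [-3.98783425  3.12043516  5.1265774 ]
0.11072836541140883 0.4174286422311133
```

View pics/s29.png

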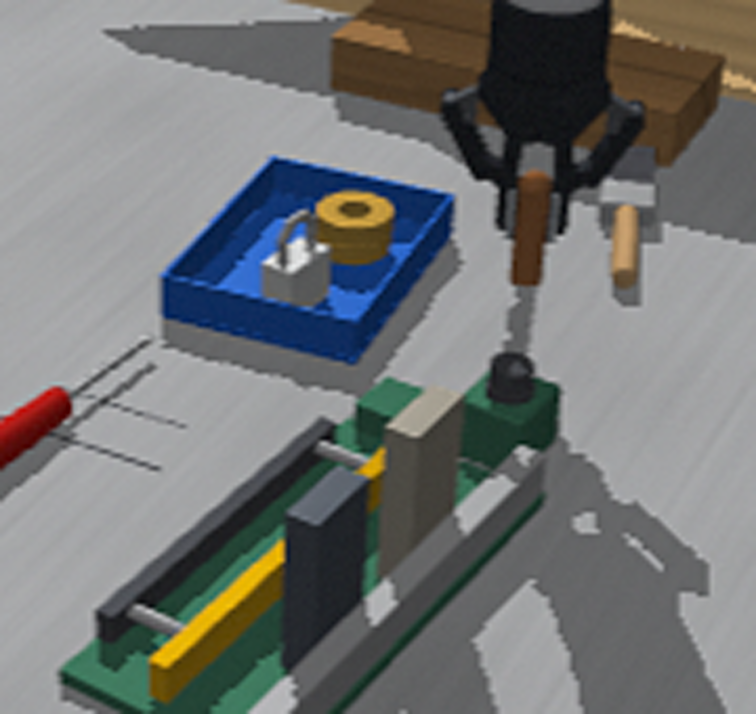

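Call:
move_arm(
  steps=[
    {"fingers": 15, "translation": [-4.6, -1.7, 0], "turn": 0.044},
    {"fingers": 15, "translation": [-4.5, -1.9, 0], "turn": 0.044},
    {"fingers": 15, "translation": [-4.4, -2.1, 0], "turn": 0.044},
    {"fingers": 15, "translation": [-4.3, -2.3, 0], "turn": 0.044},
    {"fingers": 15, "translation": [-4.2, -2.5, 0], "turn": 0.044},
    {"fingers": 15, "translation": [-4.1, -2.6, 0], "turn": 0.044},
    {"fingers": 15, "translation": [0, 0, 0], "turn": 0},
  ],
)

```text
t: 51.4
eef_pos: [0.5743, 0.2726, 0.098]
tool_rot: [-0.002, 0.954, 0.3, 0.001]
contact_force: [-3.3, 5.4, 6.4]
gripper_width: 0.237
```

```bash
python3 - <<'E'
from h import *
crop("scene",280,180,420,310,5,"s30.png")
o=get_obs();print(o["eef_pos"],o["contact_force"])
d=o["eef_pos"][:2]-[.634,.1795];print(np.hypot(*d),np.arctan2(d[1],d[0])-1.463)
E
```

```text
[0.57440189 0.27268038 0.09803903] [-3.19190785  5.19902358  5.53306207]
0.11060975508330095 0.6768252467972937
```

View pics/s30.png

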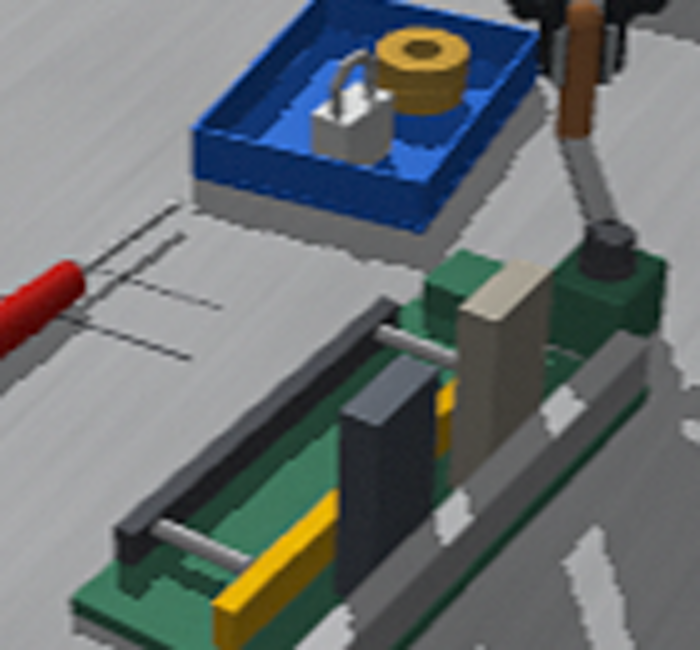

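Call:
move_arm(
  steps=[
    {"fingers": 15, "translation": [-2.7, -1.9, 0], "turn": 0.03},
    {"fingers": 15, "translation": [-2.7, -2.0, 0], "turn": 0.03},
    {"fingers": 15, "translation": [-2.6, -2.0, 0], "turn": 0.03},
    {"fingers": 15, "translation": [-2.5, -2.1, 0], "turn": 0.03},
    {"fingers": 15, "translation": [-2.5, -2.2, 0], "turn": 0.03},
    {"fingers": 15, "translation": [0, 0, 0], "turn": 0},
    {"fingers": 15, "translation": [0, 0, 0], "turn": 0},
  ],
)

```text
t: 52.32
eef_pos: [0.5613, 0.2628, 0.098]
tool_rot: [-0.002, 0.929, 0.37, 0.001]
contact_force: [-3.8, 6.5, 6.6]
gripper_width: 0.233
```

```bash
python3 - <<'E'
from h import *
crop("scene",280,180,420,310,5,"s31.png")
o=get_obs();print(o["eef_pos"],o["contact_force"])
d=o["eef_pos"][:2]-[.634,.1795];print(np.hypot(*d),np.arctan2(d[1],d[0])-1.463)
E
```

```text
[0.56132998 0.26275579 0.09801955] [-3.68556789  5.37772412  6.73362486]
0.11050999477864702 0.8254087504111718
```

View pics/s31.png

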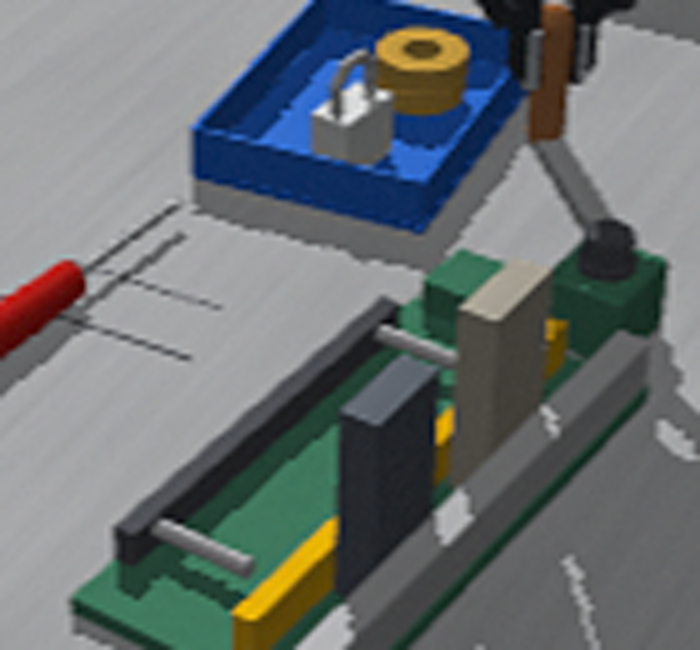

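Call:
move_arm(
  steps=[
    {"fingers": 15, "translation": [-2.3, -2.2, 0], "turn": 0.03},
    {"fingers": 15, "translation": [-2.2, -2.2, 0], "turn": 0.03},
    {"fingers": 15, "translation": [0, 0, 0], "turn": 0},
    {"fingers": 15, "translation": [0, 0, 0], "turn": 0},
  ],
)

```text
t: 52.88
eef_pos: [0.5602, 0.2609, 0.0981]
tool_rot: [-0.003, 0.917, 0.399, 0.005]
contact_force: [8.5, 15.4, -7.2]
gripper_width: 0.239
```

```bash
python3 - <<'E'
from h import *
crop("scene",280,180,420,310,5,"s32.png")
o=get_obs();print(o["eef_pos"],o["contact_force"])
d=o["eef_pos"][:2]-[.634,.1795];print(np.hypot(*d),np.arctan2(d[1],d[0])-1.463)
E
```

```text
[0.56016611 0.26089643 0.09806356] [ 8.30601566 15.38096143 -7.10721896]
0.10989459143316863 0.8445147683553218
```

View pics/s32.png

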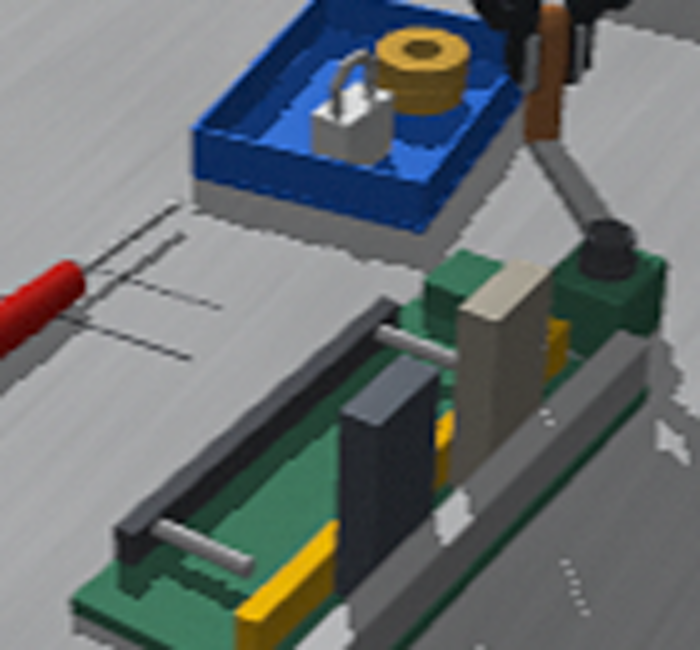

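```bash
python3 - <<'E'
import numpy as np
P=np.array([634,179.5]);r=110.5
a=1.463+np.linspace(.914,0,24)
q=P+r*np.c_[np.cos(a),np.sin(a)]
print(np.diff(q,axis=0).round(1).tolist(),a[0]-a[1])
E
```

```text
[[3.1, 3.1], [3.2, 3.0], [3.3, 2.9], [3.4, 2.7], [3.6, 2.6], [3.7, 2.4], [3.7, 2.3], [3.8, 2.1], [3.9, 2.0], [4.0, 1.8], [4.1, 1.7], [4.1, 1.5], [4.2, 1.3], [4.2, 1.2], [4.3, 1.0], [4.3, 0.8], [4.3, 0.7], [4.4, 0.5], [4.4, 0.3], [4.4, 0.1], [4.4, -0.0], [4.4, -0.2], [4.4, -0.4]] 0.0397391304347825
```

Call:
move_arm(
  steps=[
    {"fingers": 15, "translation": [0, 0, 0], "turn": 0},
    {"fingers": 15, "translation": [0, 0, 0], "turn": 0},
  ],
)

```text
t: 53.18
eef_pos: [0.5602, 0.2609, 0.098]
tool_rot: [-0.003, 0.917, 0.399, 0.005]
contact_force: [8.8, 16.0, -7.2]
gripper_width: 0.238
```

Call:
move_arm(
  steps=[
    {"fingers": 15, "translation": [3.1, 3.1, 0], "turn": -0.04},
    {"fingers": 15, "translation": [3.2, 3.0, 0], "turn": -0.04},
    {"fingers": 15, "translation": [3.3, 2.9, 0], "turn": -0.04},
    {"fingers": 15, "translation": [3.4, 2.7, 0], "turn": -0.04},
    {"fingers": 15, "translation": [3.6, 2.6, 0], "turn": -0.04},
    {"fingers": 15, "translation": [3.7, 2.4, 0], "turn": -0.04},
    {"fingers": 15, "translation": [3.7, 2.3, 0], "turn": -0.04},
    {"fingers": 15, "translation": [3.8, 2.1, 0], "turn": -0.04},
    {"fingers": 15, "translation": [3.9, 2.0, 0], "turn": -0.04},
    {"fingers": 15, "translation": [4.0, 1.8, 0], "turn": -0.04},
  ],
)

```text
t: 54.42
eef_pos: [0.5959, 0.2828, 0.098]
tool_rot: [-0.002, 0.978, 0.208, 0.004]
contact_force: [5.6, 6.0, -0.4]
gripper_width: 0.24
```

Call:
move_arm(
  steps=[
    {"fingers": 15, "translation": [4.1, 1.7, 0], "turn": -0.04},
    {"fingers": 15, "translation": [4.1, 1.5, 0], "turn": -0.04},
    {"fingers": 15, "translation": [4.2, 1.3, 0], "turn": -0.04},
    {"fingers": 15, "translation": [4.2, 1.2, 0], "turn": -0.04},
    {"fingers": 15, "translation": [4.3, 1.0, 0], "turn": -0.04},
    {"fingers": 15, "translation": [4.3, 0.8, 0], "turn": -0.04},
    {"fingers": 15, "translation": [4.3, 0.7, 0], "turn": -0.04},
    {"fingers": 15, "translation": [4.4, 0.5, 0], "turn": -0.04},
    {"fingers": 15, "translation": [4.4, 0.3, 0], "turn": -0.04},
    {"fingers": 15, "translation": [4.4, 0.1, 0], "turn": -0.04},
  ],
)

```text
t: 55.68
eef_pos: [0.6388, 0.2896, 0.098]
tool_rot: [-0.001, 1.0, 0.008, 0.003]
contact_force: [4.8, 1.2, 3.0]
gripper_width: 0.237
```

Call:
move_arm(
  steps=[
    {"fingers": 15, "translation": [4.4, 0, 0], "turn": -0.04},
    {"fingers": 15, "translation": [4.0, -0.2, 0], "turn": -0.04},
    {"fingers": 15, "translation": [3.5, -0.4, 0], "turn": -0.03},
    {"fingers": 15, "translation": [0, 0, 0], "turn": 0},
    {"fingers": 15, "translation": [0, 0, 0], "turn": 0},
  ],
)

```text
t: 56.3
eef_pos: [0.6457, 0.2884, 0.0978]
tool_rot: [0.001, 0.999, -0.046, -0.001]
contact_force: [-9.7, -4.5, 13.8]
gripper_width: 0.237
```

```bash
python3 - <<'E'
from h import *
crop("scene",280,140,460,310,4.2,"s33.png")
o=get_obs();print(o["eef_pos"],o["contact_force"])
d=o["eef_pos"][:2]-[.634,.1795];print(np.hypot(*d),np.arctan2(d[1],d[0])-1.463)
E
```

```text
[0.64574554 0.2883503  0.09783319] [-11.64052803  -3.94634368  13.25755451]
0.10948216987184022 0.0003068221244300062
```

View pics/s33.png

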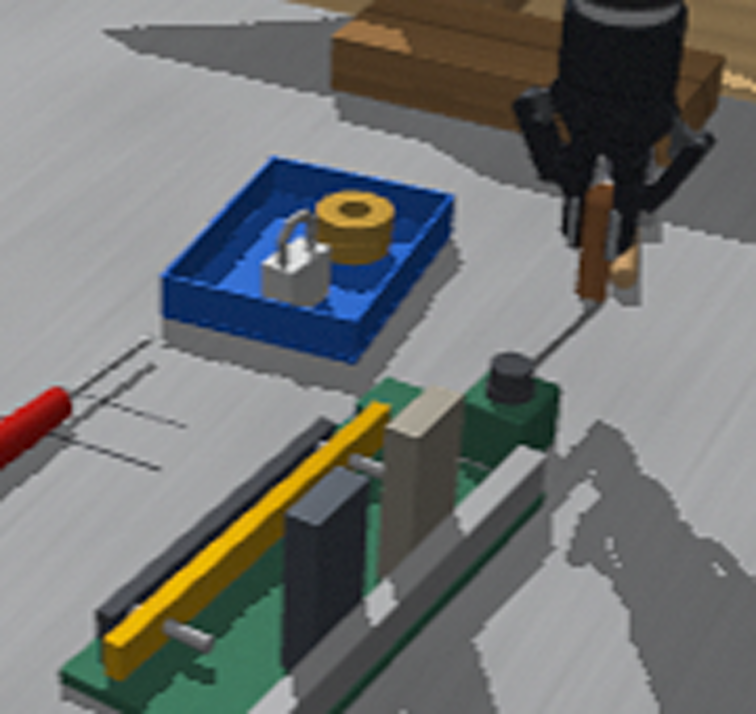

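Lever is back at rest against its stop (same tool pose as at the start, force reversed). Release and rise.

Call:
move_arm(
  steps=[
    {"fingers": 30, "translation": [0, 0, 0], "turn": 0},
    {"fingers": 50, "translation": [0, 0, 0], "turn": 0},
    {"fingers": 65, "translation": [0, 0, 0], "turn": 0},
    {"fingers": 65, "translation": [0, 0, 0], "turn": 0},
    {"fingers": 65, "translation": [0, 0, 40], "turn": 0},
    {"fingers": 65, "translation": [0, 0, 60], "turn": 0},
    {"fingers": 65, "translation": [0, 0, 60], "turn": 0},
    {"fingers": 65, "translation": [-10, 20, 20], "turn": 0},
    {"fingers": 65, "translation": [0, 0, 0], "turn": 0},
    {"fingers": 65, "translation": [0, 0, 0], "turn": 0},
  ],
)

```text
t: 57.6
eef_pos: [0.6371, 0.3078, 0.2738]
tool_rot: [0.001, 0.999, -0.047, -0.001]
contact_force: [0.2, -0.9, -0.5]
gripper_width: 0.765
```

```bash
python3 - <<'E'
from h import *
crop("scene",280,140,460,310,4.2,"s34.png")
crop("top",160,160,420,310,3,"t34.png")
o=get_obs();print(o["t"],o["eef_pos"],o["contact_force"])
for n in("stone0","padlock","washer0","tray_in","fence"):
    print(n,[(c,np.round(d["xy"],1).tolist(),round(d["conf"],2)) for c in("scene","top") for d in place_of(c,n)])
E
```

```text
57.7 [0.63751372 0.30719183 0.27360097] [-0.0008098  -0.48909269  0.30403033]
stone0 [('scene', [380.3, 255.0], 0.98), ('scene', [355.4, 276.3], 0.91), ('scene', [188.5, 342.0], 0.66), ('scene', [134.2, 384.3], 0.66), ('top', [483.4, 282.1], 0.79), ('top', [433.2, 280.6], 0.72), ('top', [299.1, 192.6], 0.67), ('top', [388.2, 297.7], 0.65), ('top', [332.7, 196.4], 0.63)]
padlock [('scene', [349.7, 212.7], 0.68), ('top', [221.6, 262.7], 0.68)]
washer0 [('scene', [366.6, 194.3], 0.59), ('scene', [360.5, 197.8], 0.44), ('top', [190.4, 256.9], 0.6), ('top', [190.7, 259.5], 0.51), ('top', [462.4, 192.9], 0.41)]
tray_in [('scene', [351.4, 204.4], 0.83), ('top', [208.8, 263.6], 0.78)]
fence [('scene', [370.9, 282.0], 0.69), ('top', [315.1, 193.7], 0.63)]
```

View pics/s34.png

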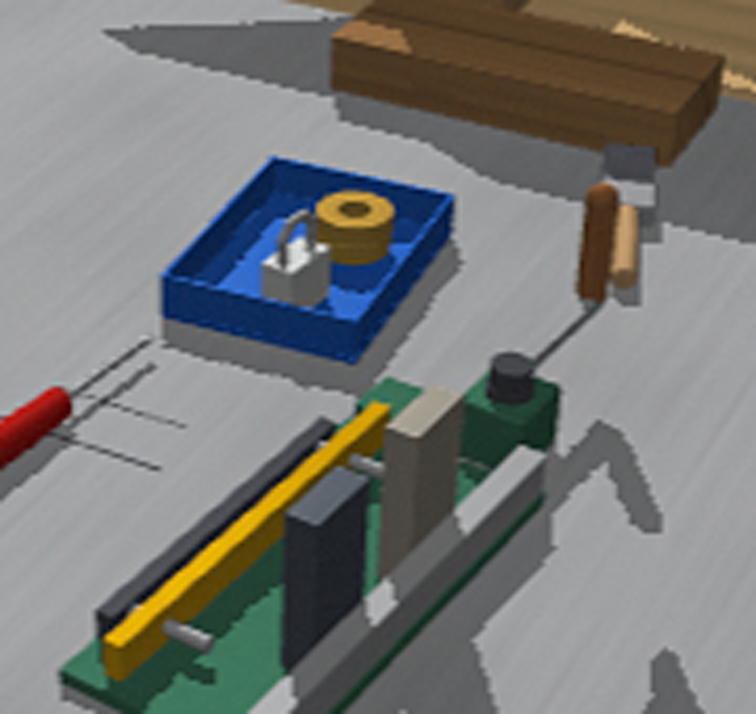

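View pics/t34.png

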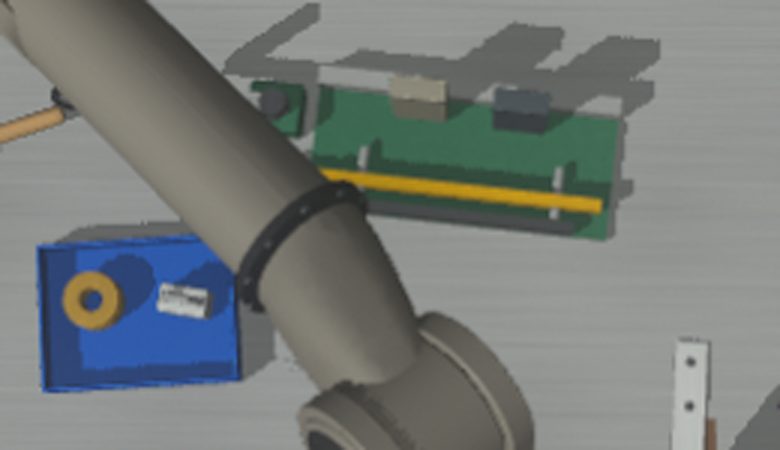

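```bash
python3 - <<'E'
from station import *
print(hand_in())
E
```

```text
the job is handed in; nothing more can be done
None
```

The job is handed in at about 58 s of the 210 s allowed. Every check I made in the pictures and tool readings looked right; the station gives no verdict of its own.

- **Bed cleared:** the padlock and both washers are in the tray. The padlock stands, and the washers are stacked one on the other.
- **Stones:** only stone0 (dark blue-grey) and stone2 (tan) were there; I saw no stone1 in any picture. Stone0 was knocked aside during the run, so I measured it again before gripping it. Both stand on end on the bed, upright and clear of one another. I swung each one upright in a light grip and set it against the fence.
- **Lever:** I pulled it to the stop, about 0.84 rad by tool position, with the force rising sharply there. The stones stayed upright. I eased it back at about 0.3 rad/s, holding it all the way to rest, where it read about 0.000 rad, and only then released it.
- **Last pictures:** both stones are upright against the fence, the pusher is back, and the arm is clear with no contact force. I did not move the hinge, file, screwdriver or brush.

**Disagreement:** my fence position from the pictures seems a few millimetres off compared with where the stones came to rest. I did not measure the final gap to the fence directly. I take it as at most about 2 mm, because the full stroke leaves only 24 mm for a 22 mm stone.

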